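# Turn a mould core upright over a regrip cradle and seat it on its two pins

## Robot

A 6-joint arm with a two-finger parallel gripper is mounted at the origin on the work surface. World frame = base frame: x ahead of the robot, y to its left, z up, the work surface at z = 0. Lengths are in m, angles in rad, forces in N, time in s.
With the tool pointing down it reaches from about 0.275 to 0.75 m from the base axis. Payload 10.2 kg.
Tool frame: the origin (TCP) lies midway between the tips of the shut fingers; the grasp point (between the pads) lies 19 mm behind it; z points along the fingers, y is the direction in which the jaws open and shut (so a half turn about z gives the same grasp; the last joint's range is limited). The gripper opens to 88 mm and grips with 3 to 60 N. Pads are 18 mm wide; open, the fingers measure 123 mm over their backs; the gripper's body (75 mm by 187 mm) begins 45 mm behind the grasp point.
Start: joints at [-1.44, 0.313, 1.498, -0, 1.331, -0.223], TCP at [0.182, -0.492, 0.239] pointing down, gripper open.
Joint ranges: [-2.94, 2.94], [-0.97, 2.17], [0.19, 2.56], [-1.23, 4.37], [0.02, 3.11], [-2.88, 2.88]. Speed limits (rad/s): [2.39, 2.39, 3.01, 3.14, 3.14, 3.14].

## Interface

Orientations are given as a unit quaternion [w, x, y, z].
In Python, from rig import ctrl, imaging gives the robot as it stands.
- The arm moves only by the tool jog_arm, never from a script. Its argument "steps" is one flat list of numbers, 7 for each row, row after row: the turn, a rotation vector about the tool's x, y, z in rad, then the shift along the tool's x, y, z in m, then the finger opening in m, from 0 to 0.0881. A call has 1 to 20 rows; each row shifts and turns the pose as measured when the row begins, along the tool's axes as they then stand; what a row does not reach is not made up. A row lasts 1/12 s, in which the tool goes at most 41.7 mm and 7.16 degrees, less where a joint would pass 70% of its speed; a pose out of reach is approached as far as the arm can. A call is refused whole if a number of a shift passes 0.0417 or a number of a turn 0.125, either way. A call with a gripper value outside its range is refused whole. The fingers move at their own pace and stop on an object; "grip_force" is the grip in N (left out, the last holds). Time passes only in rows, so rows that do not move let the fingers close. It gives the time, the measured TCP pose, the force and the opening at its end, in the units of the state.
- ctrl.sense(): the state, without advancing time (a new reading comes with each control period).
- imaging.get_image(name): name is "side" or "top"; returns the picture (384x512x3 uint8, red, green, blue); there is no depth.
- imaging.camera_params(name): a dict with "fx", "fy", "cx", "cy" (pixels), "world_from_camera" (4x4, takes a point from camera to world coordinates). Camera axes: x right, y up, looking along -z (the intrinsics and any distortion apply to the point x, -y, -z); pixel columns grow to the right and rows downward; lengths in m; the calibration is good to about 2 mm. A picture is of the moment at which its call begins. camera_params takes no time and is no camera call.
- ctrl.close_job(): hands the job in, once; it reports no verdict.
The state is a dict: "time_s": time; "joint_pos": joint angles; "dq": joint speeds; "tau": joint torques, N m; "tool_pos": TCP position; "orientation": TCP orientation; "contact_force": force on the tool from outside, world axes, zero at the start; "torque": the same for the moment, N m; "finger_gap": finger opening in m.
Only numpy, scipy, OpenCV 4.12 (cv2) and the standard library are available. Lean on these libraries where they do the work, as an engineer would, in place of code of your own. Each camera call takes 0.05 s, during which the arm holds its last target.

## Task

The teal mould core with the white handle is lying flat on the bench. Lay it in the sloping cradle, stem down against the stop and handle up the slope, and let go of it there so that you can take a new grip; then lower it upright into the blue mould until both pins are in its flange and the flange sits flush on the rim, and let go. Do not ram or drop it into the mould, and leave the tub, cup, bottle and loose teal casting where they are.

Things in the scene. Friction and masses are not known exactly. Their poses are not given: they have to be found in the camera images.
- core_center (a point): Mould core: flat teal cross-shaped resin part, 165 long (its y), 30 thick (its z) throughout, about 0.24 kg, lying flat at the start. Stem 40 wide (x), 95 long; then flange; then handle. This point: mid-stem, mid-thickness, 74 from the stem's free end, near the centre of mass. y points to the handle, x across, z out of the broad face. A half turn about y changes nothing.
- core_tip (a point): Centre of the end face of the core's stem, at y = -74 mm from core_center. Axes as core_center.
- core_flange (a point): Centre of the flange's underside (towards the stem), at y = +21 mm from core_center. The flange is 16 thick (y), 100 wide (x), 30 deep (z), with two through holes of 11 mm diameter along y, at x = -36 and +36, mid-thickness. Axes as core_center.
- core_handle (a point): Centre of the white handle, at y = +64 mm from core_center, 27 beyond the flange's outer side. The handle is 54 long (y), 30 wide (x), 30 deep (z). Axes as core_center.
- cradle: Regrip cradle, fixed: dark base plate 110 (x) by 130 (y) by 8, origin under its centre, z up. It carries a trough rising at 45 degrees towards its +y; the floor meets an orange stop (16 high) at its lower end, at y = -40, z = 50. The floor is 86 long: the lower 52 between orange walls 48 apart and 18 high, the upper 34 without walls and only 30 wide, so fingers pass beside it.
- cradle_tip (a point): Where core_tip lies when the core rests in the cradle: broad face on the trough floor, stem end on the stop, flange and handle free beyond the upper end. 15 above the floor. Axes as cradle; the core's y then points along cradle (0, 0.707, 0.707), its z along plus or minus (0, -0.707, 0.707).
- mould_seat (a point): Blue mould, fixed: box 124 (x) by 80 (y) by 110 high with a cavity 52 (x) by 42 (y), 100 deep. This point: centre of the mouth, level with the rim, where core_flange lies when the core is home. Two steel pins, 8 diameter, 13 high, tapered tops, stand on the rim at x = -36 and +36 from here. z up. The core fits either way round.
- tub: Bystander: open milky tub, 110 diameter, 110 high. Origin at centre of its underside.
- cup: Bystander: small open teal cup, 64 diameter, 60 high. Origin at centre of its underside.
- bottle: Bystander: closed white bottle with a blue cap, 54 diameter, 150 high. Origin at centre of its underside.
- casting: Bystander: loose teal casting, a bar 110 (x) by 40 (y) by 25 high. Origin at centre of its underside.
Things that resemble listed ones, but are neither listed nor needed, are in the scene too. There is more than one size of the part that bears core_center; the job needs the larger.

How it is judged:
On the way:
1. the core rests in the cradle, stem end by the stop, handle up the slope, with the gripper off it (distance between core_tip and cradle_tip below 0.02 m and angle between core_center's own y axis and vertical between 0.68 and 0.89 rad and angle between the x axis of core_center and the x axis of cradle, either way round below 0.15 rad and contact force between the fingers and core below 0.1 N and linear speed of core below 0.02 m/s), for 0.2 s.
At the end, for the whole second after the job is handed in: The core stands upright in the mould, handle up (within 2 degrees), on both pins, in line with them (3.5 degrees, 3 mm), its flange flush on the rim (within 2 mm), at rest and released (horizontal distance between core_flange and mould_seat below 0.003 m and z of core_flange in the frame of mould_seat between -0.003 and 0.002 m and angle between core_center's own y axis and vertical below 0.035 rad and angle between the x axis of core_center and the x axis of mould_seat, either way round below 0.06 rad and linear speed of core below 0.01 m/s); the robot touches nothing.
It fails at once if the core is rammed or dropped into the mould (over 40 N) (contact force between core and mould above 40 N).
It fails at once if the tub is pushed more than 30 mm from its place or knocked over (distance of tub from where it was at the start of the episode above 0.03 m or angle between tub's own z axis and vertical above 0.5 rad).
It fails at once if the cup is pushed more than 30 mm from its place or knocked over (distance of cup from where it was at the start of the episode above 0.03 m or angle between cup's own z axis and vertical above 0.5 rad).
It fails at once if the bottle is pushed more than 30 mm from its place or knocked over (distance of bottle from where it was at the start of the episode above 0.03 m or angle between bottle's own z axis and vertical above 0.5 rad).
It fails at once if the casting is pushed more than 30 mm from its place (distance of casting from where it was at the start of the episode above 0.03 m).
It also fails if it takes over 72 s, if anything falls off the work surface, if the arm or the gripper's body presses on something with over 40 N, if the wrist force passes 120 N, or if a joint passes its speed limit or range.

## Working session

There is one attempt and no reset: what is moved stays moved. The work goes in short steps, Python scripts to look and compute and a tool call to move; the robot and the scene stay as the last step left them, time stands still between calls to the robot, and variables do not carry over. Pictures are saved under pics/ and viewed, and the job is handed in when it is done.

Besides the shell and the picture viewer there is one more tool, called after "Call:" as name(argument=value, ...), one argument or row to a line, values as JSON. jog_arm: Moves the arm, as the interface text tells. Its arguments: {"type":"object","properties":{"steps":{"type":"array","items":{"type":"number"}},"grip_force":{"type":"number"}},"required":["steps"]}

```bash
ls; mkdir -p pics; python3 - <<'E'
from rig import ctrl, imaging
import cv2
for n in("top","side"):
    cv2.imwrite(f"pics/{n}0.png",imaging.get_image(n)[:,:,::-1])
    print(n,imaging.camera_params(n))
print(ctrl.sense())
E
```

```text
pics
top {'fx': 384.1614705503847, 'fy': 384.1614705503847, 'cx': 262.98277135657617, 'cy': 183.23798896731105, 'world_from_camera': array([[-0.01913339,  0.99695763, -0.07556051,  0.44283748],
       [-0.99963692, -0.01764119,  0.02036684,  0.1206666 ],
       [ 0.0189719 ,  0.07592276,  0.9969332 ,  1.10040323],
       [ 0.        ,  0.        ,  0.        ,  1.        ]])}
side {'fx': 375.45688893314326, 'fy': 375.45688893314326, 'cx': 257.16290326592485, 'cy': 195.57899496697988, 'world_from_camera': array([[-0.76359427,  0.456907  , -0.45624532, -0.01362603],
       [-0.64569428, -0.54212651,  0.53775249,  0.75956312],
       [-0.00163981,  0.70521971,  0.70898693,  0.93808045],
       [ 0.        ,  0.        ,  0.        ,  1.        ]])}
{'time_s': 0.1, 'joint_pos': array([-1.44043589e+00,  3.13376318e-01,  1.49832409e+00,  4.06642491e-07,
        1.33099412e+00, -2.23384376e-01]), 'dq': array([ 0.00061003,  0.00038291, -0.00276823, -0.0006431 , -0.00146151,
       -0.00024853]), 'tau': array([ 1.71515578e-03, -4.02815938e+01, -2.52645475e+01,  6.94271922e-02,
        3.41933314e-02, -4.62139246e-05]), 'tool_pos': array([ 0.18183572, -0.49228407,  0.23824131]), 'orientation': array([-5.50328910e-04,  9.84398671e-01,  1.75951566e-01,  2.58130456e-05]), 'contact_force': array([-0.07364698, -0.41176323, -0.29207343]), 'torque': array([0.0144941 , 0.00904575, 0.00722483]), 'finger_gap': 0.08806934927542703}
```

View pics/top0.png

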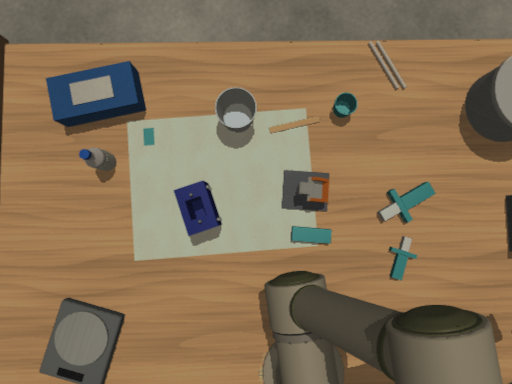

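View pics/side0.png

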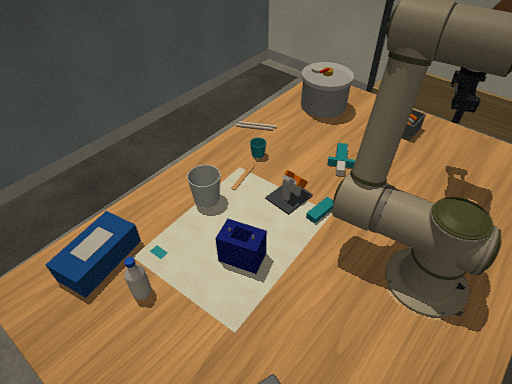

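The top view shows two cross-shaped parts. One is at about (406,202), spanning roughly 58 px; the other at about (402,258) is smaller, roughly 44 px. The cradle is at (306,190), the mould at (198,208), the casting at (311,235), the tub at (236,108), the cup at (345,105) and the bottle at (98,158). The larger cross at (406,202) fits the 165 mm length, so I'll check it in enlarged crops.

```bash
cat > h.py <<'E'
import numpy as np,cv2
from scipy.spatial.transform import Rotation as R
from rig import ctrl,imaging
def ray(n,uv):
    p=imaging.camera_params(n);T=p["world_from_camera"]
    d=np.array([(uv[0]-p["cx"])/p["fx"],-(uv[1]-p["cy"])/p["fy"],-1.])
    return T[:3,3],T[:3,:3]@d
def onz(n,uv,z):
    o,d=ray(n,uv);return o+d*(z-o[2])/d[2]
def proj(n,P):
    p=imaging.camera_params(n);T=p["world_from_camera"]
    c=T[:3,:3].T@(np.asarray(P)-T[:3,3])
    return np.array([p["cx"]+p["fx"]*c[0]/-c[2],p["cy"]-p["fy"]*c[1]/-c[2]])
def tri(u1,u2):
    o1,d1=ray("top",u1);o2,d2=ray("side",u2)
    A=np.stack([d1,-d2],1);s=np.linalg.lstsq(A,o2-o1,rcond=None)[0]
    a=o1+s[0]*d1;b=o2+s[1]*d2;return (a+b)/2,np.linalg.norm(a-b)
E
python3 - <<'E'
import cv2,numpy as np
from h import *
t=cv2.imread("pics/top0.png");s=cv2.imread("pics/side0.png")
cv2.imwrite("pics/cropA.png",cv2.resize(t[165:285,365:445],None,fx=5,fy=5,interpolation=cv2.INTER_CUBIC))
cv2.imwrite("pics/cropB.png",cv2.resize(t[160:250,165:335],None,fx=4.6,fy=4.6,interpolation=cv2.INTER_CUBIC))
cv2.imwrite("pics/cropC.png",cv2.resize(s[135:280,210:360],None,fx=4,fy=4,interpolation=cv2.INTER_CUBIC))
hsv=cv2.cvtColor(t,cv2.COLOR_BGR2HSV)
print([ (p,hsv[p[1],p[0]]) for p in [(420,194),(390,212),(402,266),(405,243)]])
E
```

```text
[((420, 194), array([ 88, 133, 119], dtype=uint8)), ((390, 212), array([ 28,  23, 166], dtype=uint8)), ((402, 266), array([ 87, 140, 115], dtype=uint8)), ((405, 243), array([ 26,  25, 166], dtype=uint8))]
```

View pics/cropA.png

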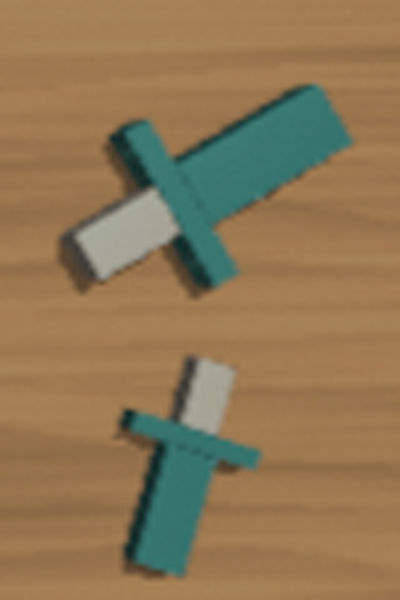

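View pics/cropB.png

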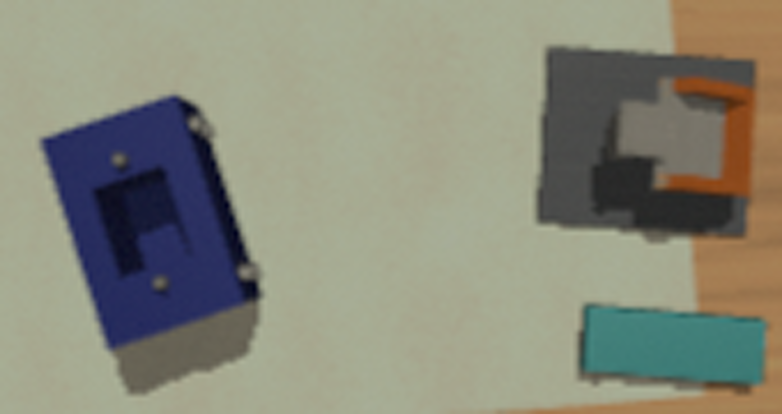

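View pics/cropC.png

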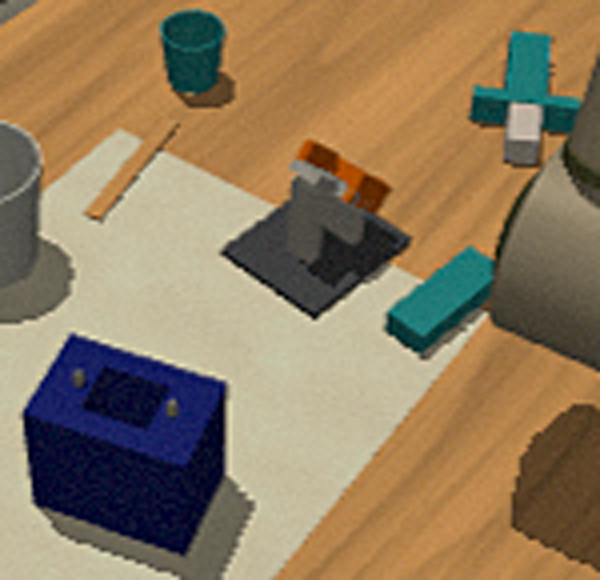

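The top part in the crop, at full-image (406,202), is clearly the larger one. Its handle points to lower-left, which is world +y/−x. The cradle's orange stop is at image right, so it slopes up to image left (+y world). Next I'll measure everything with masks.

```bash
python3 - <<'E'
from h import *
t=cv2.imread("pics/top0.png");hsv=cv2.cvtColor(t,cv2.COLOR_BGR2HSV);V=hsv[...,2].astype(int)
def reg(m,box):
    x0,y0,x1,y1=box;k=np.zeros(m.shape,np.uint8);k[y0:y1,x0:x1]=m[y0:y1,x0:x1];return k
teal=((abs(hsv[...,0].astype(int)-88)<8)&(hsv[...,1]>90)&(V>95)).astype(np.uint8)
k=reg(teal,(370,175,445,228))
wh=reg(((hsv[...,1]<60)&(V>135)).astype(np.uint8),(375,195,402,225))
def rect(m,z,n):
    c=max(cv2.findContours(m,0,2)[0],key=cv2.contourArea);r=cv2.minAreaRect(c)
    b=cv2.boxPoints(r);w=np.array([onz("top",p,z) for p in b])
    print(n,r,"centre",onz("top",r[0],z).round(4),"sides",np.linalg.norm(w[1]-w[0]).round(4),np.linalg.norm(w[2]-w[1]).round(4))
    e1=w[1]-w[0];e2=w[2]-w[1]
    print("  ang",np.degrees(np.arctan2(e1[1],e1[0])).round(2),np.degrees(np.arctan2(e2[1],e2[0])).round(2));return w
rect(k,.03,"cross");rect(wh,.03,"handle")
stem=cv2.morphologyEx(k,cv2.MORPH_OPEN,np.ones((9,9),np.uint8));rect(stem,.03,"stem")
blue=((abs(hsv[...,0].astype(int)-120)<12)&(hsv[...,1]>120)&(V>70)).astype(np.uint8)
rect(reg(blue,(165,170,230,245)),.11,"mould")
# pins
p=reg(((hsv[...,1]<90)&(V>75)).astype(np.uint8),(182,185,210,230))
for c in cv2.findContours(p,0,2)[0]:
    M=cv2.moments(c); print("pin",cv2.contourArea(c),c.mean(0),onz("top",c.mean(0)[0],.118))
org=((hsv[...,0]<15)&(hsv[...,1]>150)&(V>90)).astype(np.uint8);org=reg(org,(295,170,335,210))
rect(org,.07,"orange")
dark=reg(((V<95)).astype(np.uint8),(275,165,335,215));rect(dark|org,.008,"base")
teal2=reg(teal,(285,222,335,248));rect(teal2,.025,"casting")
E
```

```text
cross ((414.7763366699219, 196.71978759765625), (34.98439025878906, 37.519493103027344), 59.534454345703125) centre [ 0.4785 -0.3268  0.03  ] sides 0.1077 0.0974
  ang -61.08 -151.89
handle ((390.3482971191406, 211.15728759765625), (10.387979507446289, 18.4439640045166), 57.9946174621582) centre [ 0.4394 -0.256   0.03  ] sides 0.0524 0.0288
  ang -59.68 -149.98
stem ((414.84619140625, 196.73077392578125), (13.519783973693848, 36.96234893798828), 60.2551155090332) centre [ 0.4784 -0.327   0.03  ] sides 0.1059 0.0376
  ang -61.87 -152.64
mould ((195.8500213623047, 207.54998779296875), (46.485477447509766, 30.35786247253418), 71.56504821777344) centre [0.4584 0.2738 0.11  ] sides 0.0776 0.1197
  ang -72.41 -162.15
pin 0.0 [[208. 229.]] [0.40343155 0.24222054 0.118     ]
pin 4.0 [[199. 221.]] [0.4240671  0.26483397 0.118     ]
pin 24.0 [[183.81818182 223.45454545]] [0.41862314 0.30323892 0.118     ]
pin 4.0 [[190. 194.]] [0.49306793 0.28726839 0.118     ]
pin 6.0 [[207.5        186.33333333]] [0.51187189 0.24259575 0.118     ]
pin 6.0 [[184.71428571 185.85714286]] [0.51412666 0.30062016 0.118     ]
orange ((319.7579650878906, 189.28330993652344), (17.585811614990234, 24.169662475585938), 4.969740390777588) centre [ 0.5019 -0.0531  0.07  ] sides 0.0653 0.0476
  ang -6.61 -95.98
base ((305.48675537109375, 190.69912719726562), (45.63203430175781, 38.58102035522461), 3.8140745162963867) centre [ 0.5021 -0.0226  0.008 ] sides 0.1103 0.131
  ang -5.13 -94.81
casting ((310.86895751953125, 234.57241821289062), (38.86528778076172, 13.951641082763672), 4.763641834259033) centre [ 0.3786 -0.032   0.025 ] sides 0.0386 0.1086
  ang -6.22 -95.87
```

Larger core: centre about (0.470, −0.311), y axis at 119°. Cradle: (0.502, −0.023), its y axis at 85°. Mould: (0.458, 0.275), its x axis at 18°. First I'll turn −1.72 rad about tool z and move over the core's stem.

```bash
cat >> h.py <<'E'
def targ(zd,yd):
    z=np.array(zd,float);z/=np.linalg.norm(z);y=np.array(yd,float);y-=z*(y@z);y/=np.linalg.norm(y)
    return np.stack([np.cross(y,z),y,z],1)
def goto(p,Rt,tcp_off=0):
    """remaining rotvec (tool frame) and shift (tool frame)"""
    s=ctrl.sense();q=s["orientation"];Rc=R.from_quat([q[1],q[2],q[3],q[0]]).as_matrix()
    rv=R.from_matrix(Rc.T@Rt).as_rotvec();d=Rc.T@(np.asarray(p)-s["tool_pos"])
    print("rotvec",rv.round(4),"shift",d.round(4),"world shift",(np.asarray(p)-s["tool_pos"]).round(4))
    print("t",s["time_s"],"tcp",s["tool_pos"].round(4),"q",s["joint_pos"].round(3),"F",s["contact_force"].round(2),"gap",round(s["finger_gap"],4))
def ang(a): a=np.radians(a);return np.array([np.cos(a),np.sin(a),0])
E
python3 - <<'E'
from h import *
print([x for x in dir(ctrl) if x[0]!='_'])
Rt=targ([0,0,-1],ang(28.9));print(Rt)
goto([.470,-.311,.09],Rt)
E
```

```text
['MotionError', 'close_job', 'sense']
[[-0.48328238  0.87546453  0.        ]
 [ 0.87546453  0.48328238  0.        ]
 [ 0.          0.         -1.        ]]
rotvec [-6.0000e-04 -1.1000e-03 -1.7215e+00] shift [ 0.3331 -0.0701  0.1484] world shift [ 0.2882  0.1813 -0.1482]
t 0.1 tcp [ 0.1818 -0.4923  0.2382] q [-1.44   0.313  1.498  0.     1.331 -0.223] F [-0.07 -0.41 -0.29] gap 0.0881
```

Call:
jog_arm(
  steps=[0, 0, 0, 0.033, -0.007, 0.006, 0.088, 0, 0, 0, 0.033, -0.007, 0.006, 0.088, 0, 0, 0, 0.033, -0.007, 0.006, 0.088, 0, 0, 0, 0.033, -0.007, 0.006, 0.088, 0, 0, 0, 0.033, -0.007, 0.006, 0.088, 0, 0, 0, 0.033, -0.007, 0.006, 0.088, 0, 0, 0, 0.033, -0.007, 0.006, 0.088, 0, 0, 0, 0.033, -0.007, 0.006, 0.088, 0, 0, 0, 0.033, -0.007, 0.006, 0.088, 0, 0, 0, 0.033, -0.007, 0.006, 0.088, 0, 0, -0.123, 0, 0, 0, 0.088, 0, 0, -0.123, 0, 0, 0, 0.088, 0, 0, -0.123, 0, 0, 0, 0.088, 0, 0, -0.123, 0, 0, 0, 0.088, 0, 0, -0.123, 0, 0, 0, 0.088, 0, 0, -0.123, 0, 0, 0, 0.088, 0, 0, -0.123, 0, 0, 0, 0.088, 0, 0, -0.123, 0, 0, 0, 0.088, 0, 0, -0.123, 0, 0, 0, 0.088, 0, 0, -0.123, 0, 0, 0, 0.088],
)

```text
time_s: 1.77
tool_pos: [0.4788, -0.2995, 0.1671]
orientation: [-0.008, 0.698, 0.716, 0.0]
contact_force: [-0.1, 0.9, -0.2]
finger_gap: 0.088
```

```bash
python3 - <<'E'
from h import *
goto([.470,-.311,.09],targ([0,0,-1],ang(28.9)))
E
```

```text
rotvec [-0.0072 -0.0141 -0.479 ] shift [-0.0122 -0.0083  0.0771] world shift [-0.0088 -0.0115 -0.0771]
t 1.7667 tcp [ 0.4788 -0.2995  0.1671] q [-7.670e-01  4.700e-01  1.464e+00  1.000e-03  1.223e+00 -7.930e-01] F [-0.13  0.86 -0.19] gap 0.088
```

Call:
jog_arm(
  steps=[-0.002, -0.003, -0.12, -0.003, -0.002, 0.01, 0.088, -0.002, -0.003, -0.12, -0.003, -0.002, 0.01, 0.088, -0.002, -0.003, -0.12, -0.003, -0.002, 0.01, 0.088, -0.002, -0.003, -0.119, -0.003, -0.002, 0.01, 0.088, 0, 0, 0, 0, 0, 0, 0.088, 0, 0, 0, 0, 0, 0, 0.088],
)

```text
time_s: 2.27
tool_pos: [0.4726, -0.3121, 0.1242]
orientation: [-0.002, 0.499, 0.867, 0.001]
contact_force: [0.6, 0.3, -0.3]
finger_gap: 0.0876
```

```bash
python3 - <<'E'
from h import *
goto([.470,-.311,.004],targ([0,0,-1],ang(28.9)))
cv2.imwrite("pics/top1.png",imaging.get_image("top")[:,:,::-1]);cv2.imwrite("pics/side1.png",imaging.get_image("side")[:,:,::-1])
t=cv2.imread("pics/top1.png")[140:260,350:470];s=cv2.imread("pics/side1.png")[100:220,290:410]
cv2.imwrite("pics/c1.png",np.hstack([cv2.resize(i,None,fx=3.3,fy=3.3,interpolation=2) for i in(t,s)]))
E
```

```text
rotvec [ 0.0008 -0.0043  0.0216] shift [ 0.0018 -0.0018  0.1202] world shift [-0.0026  0.0011 -0.1202]
t 2.2667 tcp [ 0.4726 -0.3121  0.1242] q [-0.791  0.515  1.515  0.002  1.116 -1.318] F [ 0.62  0.32 -0.31] gap 0.0876
```

View pics/c1.png

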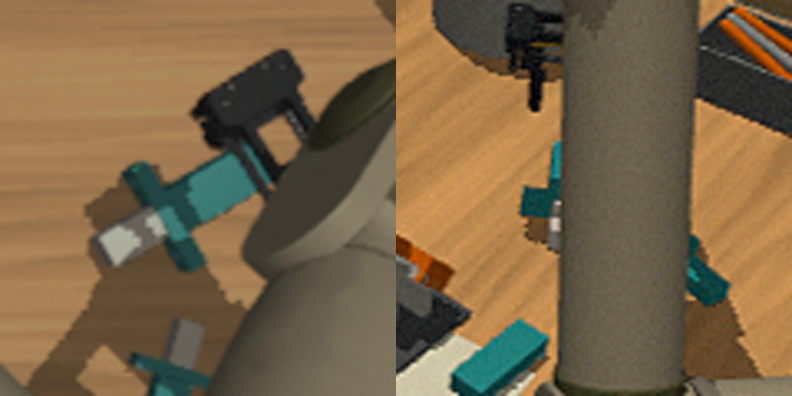

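```bash
python3 - <<'E'
from h import *
for P in ([.4726,-.3121,.1242],[.4726,-.3121,.17],[.47,-.311,.03]): print((proj("top",P)-[350,140])*3.3, (proj("side",P)-[290,100])*3.3)
E
```

```text
[245.45218322 190.09570415] [181.77700383 108.92791027]
[272.53495154 187.70546878] [188.72444528  74.12931632]
[195.82355563 197.4571946 ] [169.91005462 176.93622057]
```

```bash
python3 - <<'E'
from h import *
c=np.array([.4726,-.3121,.1242]);j=ang(28.9)
for s in(1,-1):
  for z in(0,.06): print(s,z,(proj("top",c+s*j*.053+[0,0,z])-[350,140])*3.3, (proj("side",c+s*j*.053+[0,0,z])-[290,100])*3.3)
t=cv2.imread("pics/top1.png")[140:220,390:470]
cv2.imwrite("pics/c1b.png",cv2.resize(t,None,fx=7,fy=7,interpolation=2))
E
```

```text
1 0 [209.82333863 131.13230255] [133.65150953 103.47756004]
1 0.06 [243.43243329 124.16037995] [141.24334969  57.62595774]
-1 0 [281.29773742 249.41774595] [230.42293718 114.43720171]
-1 0.06 [319.76418115 250.07898845] [241.20584153  68.42563479]
```

View pics/c1b.png

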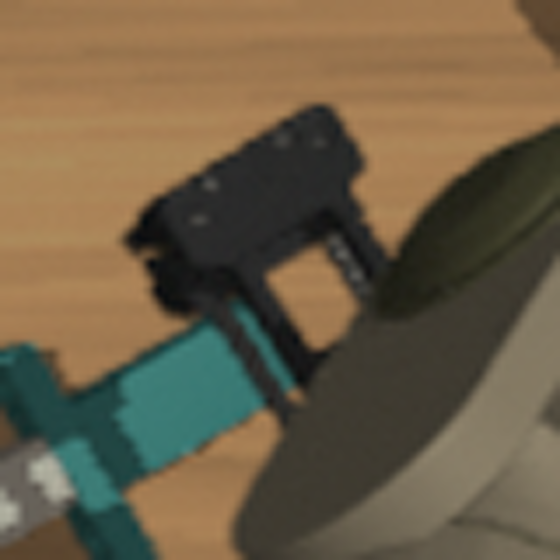

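The gripper straddles the stem where I expect it to; the tip at about (409,174) matches the projection to a few px. Descending.

Call:
jog_arm(
  steps=[0, -0.002, 0.011, 0.001, -0.001, 0.02, 0.088, 0, -0.002, 0.011, 0.001, -0.001, 0.02, 0.088, 0, 0, 0, 0, 0, 0.02, 0.088, 0, 0, 0, 0, 0, 0.02, 0.088, 0, 0, 0, 0, 0, 0.015, 0.088, 0, 0, 0, 0, 0, 0.008, 0.088, 0, 0, 0, 0, 0, 0.002, 0.088, 0, 0, 0, 0, 0, 0, 0.088],
)

```text
time_s: 3.03
tool_pos: [0.4737, -0.3128, 0.0216]
orientation: [0.006, 0.517, 0.856, -0.001]
contact_force: [-0.6, -0.5, 0.0]
finger_gap: 0.0879
```

```bash
python3 - <<'E'
from h import *
goto([.470,-.311,.004],targ([0,0,-1],ang(28.9)))
E
```

```text
rotvec [ 0.0042  0.011  -0.0193] shift [ 0.0035 -0.0025  0.0175] world shift [-0.0037  0.0018 -0.0176]
t 3.0333 tcp [ 0.4737 -0.3128  0.0216] q [-7.900e-01  6.560e-01  1.593e+00  1.000e-03  8.810e-01 -1.276e+00] F [-0.6  -0.55  0.03] gap 0.0879
```

Call:
jog_arm(
  steps=[0.002, 0.005, -0.008, 0.0015, -0.001, 0.006, 0.088, 0.002, 0.005, -0.008, 0.0015, -0.001, 0.006, 0.088, 0, 0, 0, 0, 0, 0.003, 0.088, 0, 0, 0, 0, 0, 0.001, 0.088, 0, 0, 0, 0, 0, 0, 0.088],
)

```text
time_s: 3.45
tool_pos: [0.4717, -0.3121, 0.0072]
orientation: [0.002, 0.51, 0.86, -0.001]
contact_force: [0.6, -0.2, 0.2]
finger_gap: 0.0879
```

```bash
python3 - <<'E'
from h import *
goto([.470,-.311,.004],targ([0,0,-1],ang(28.9)))
E
```

```text
rotvec [ 0.0012  0.0048 -0.003 ] shift [ 0.0018 -0.0009  0.0032] world shift [-0.0017  0.0011 -0.0032]
t 3.45 tcp [ 0.4717 -0.3121  0.0072] q [-0.792  0.679  1.6   -0.     0.859 -1.293] F [ 0.64 -0.22  0.21] gap 0.0879
```

Call:
jog_arm(
  steps=[0, 0.003, 0, 0.0015, -0.001, 0.003, 0.088, 0, 0, 0, 0, 0, 0, 0.03, 0, 0, 0, 0, 0, 0, 0.03, 0, 0, 0, 0, 0, 0, 0.03, 0, 0, 0, 0, 0, 0, 0.03, 0, 0, 0, 0, 0, 0, 0.03, 0, 0, 0, 0, 0, 0, 0.03, 0, 0, 0, 0, 0, 0, 0.03, 0, 0, 0, 0, 0, 0, 0.03, 0, 0, 0, 0, 0, 0, 0.03],
  grip_force=30,
)

```text
time_s: 4.28
tool_pos: [0.4703, -0.3116, 0.0047]
orientation: [0.002, 0.51, 0.86, -0.0]
contact_force: [-0.6, -0.1, -0.6]
finger_gap: 0.0397
```

```bash
python3 - <<'E'
from h import *
goto([.470,-.311,.004],targ([0,0,-1],ang(28.9)))
E
```

```text
rotvec [ 0.0016  0.003  -0.0033] shift [0.0006 0.     0.0007] world shift [-0.0003  0.0006 -0.0007]
t 4.2833 tcp [ 0.4703 -0.3116  0.0047] q [-7.930e-01  6.810e-01  1.604e+00  1.000e-03  8.540e-01 -1.295e+00] F [-0.56 -0.07 -0.59] gap 0.0397
```

Call:
jog_arm(
  steps=[0, 0, 0, 0, 0, -0.01, 0.03, 0, 0, 0, 0, 0, -0.02, 0.03, 0, 0, 0, 0, 0, -0.03, 0.03, 0, 0, 0, 0, 0, -0.03, 0.03, 0, 0, 0, 0, 0, -0.03, 0.03, 0, 0, 0, 0, 0, -0.03, 0.03, 0, 0, 0, 0, 0, -0.03, 0.03, 0, 0, 0, 0, 0, -0.02, 0.03, 0, 0, 0, 0, 0, 0, 0.03, 0, 0, 0, 0, 0, 0, 0.03],
)

```text
time_s: 5.12
tool_pos: [0.4676, -0.3091, 0.2163]
orientation: [-0.001, 0.51, 0.86, 0.001]
contact_force: [0.1, 0.0, -3.1]
finger_gap: 0.0397
```

```bash
python3 - <<'E'
from h import *
cy=85.2
yc=ang(cy);xc=ang(cy-90)
goto([.50,-.12,.25],targ(yc-[0,0,1],xc))
print(targ(yc-[0,0,1],xc))
cv2.imwrite("pics/top2.png",imaging.get_image("top")[:,:,::-1]);cv2.imwrite("pics/side2.png",imaging.get_image("side")[:,:,::-1])
t=cv2.imread("pics/top2.png")[110:230,360:480];s=cv2.imread("pics/side2.png")[60:180,270:390]
cv2.imwrite("pics/c2.png",np.hstack([cv2.resize(i,None,fx=3.3,fy=3.3,interpolation=2) for i in(t,s)]))
E
```

```text
rotvec [-0.2305  0.7595  0.5537] shift [ 0.1504  0.1192 -0.0333] world shift [0.0324 0.1891 0.0337]
t 5.1167 tcp [ 0.4676 -0.3091  0.2163] q [-7.930e-01  4.100e-01  1.421e+00  1.000e-03  1.314e+00 -1.295e+00] F [ 0.08  0.03 -3.14] gap 0.0397
[[ 5.91691705e-02  9.96492859e-01  5.91691705e-02]
 [ 7.04626858e-01 -8.36778433e-02  7.04626858e-01]
 [ 7.07106781e-01 -4.72492785e-18 -7.07106781e-01]]
```

View pics/c2.png

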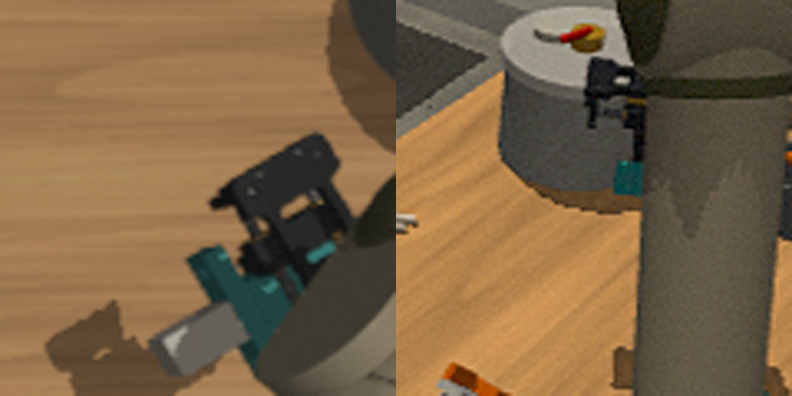

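The core is held straight in the jaws (handle at crop (195,340), flange in front of the fingers). Next I'll tilt to the cradle orientation.

Call:
jog_arm(
  steps=[-0.025, 0.083, 0.061, 0, 0, -0.005, 0.03, -0.025, 0.083, 0.061, 0, 0, -0.005, 0.03, -0.025, 0.083, 0.061, 0, 0, -0.005, 0.03, -0.025, 0.083, 0.061, 0, 0, -0.005, 0.03, -0.025, 0.083, 0.061, 0, 0, -0.005, 0.03, -0.025, 0.083, 0.061, 0, 0, -0.005, 0.03, -0.025, 0.083, 0.061, 0, 0, -0.005, 0.03, -0.025, 0.083, 0.061, 0, 0, -0.005, 0.03, -0.025, 0.083, 0.061, 0, 0, 0, 0.03, 0, 0, 0, 0, 0, 0, 0.03],
)

```text
time_s: 6.05
tool_pos: [0.466, -0.3183, 0.2368]
orientation: [-0.282, 0.684, 0.609, 0.288]
contact_force: [-0.4, 0.6, -2.6]
finger_gap: 0.0397
```

```bash
cat >> h.py <<'E'
cy=85.2
yc=ang(cy);xc=ang(cy-90);RC=targ(yc-[0,0,1],xc)
rest=np.array([.5021,-.0209,.1129])+.0103*RC[:,2]
E
python3 - <<'E'
from h import *
print(rest)
goto(rest+RC@[.015,0,-.05],RC)
E
```

```text
[ 0.50270944 -0.01364234  0.1056168 ]
rotvec [-0.0116 -0.0439 -0.0367] shift [0.128  0.0093 0.2653] world shift [ 0.0347  0.28   -0.0852]
t 6.05 tcp [ 0.466  -0.3183  0.2368] q [-1.008  0.714  1.088  0.502  2.01  -0.836] F [-0.4   0.6  -2.61] gap 0.0397
```

Call:
jog_arm(
  steps=[-0.004, -0.014, -0.011, 0.013, 0.001, 0.018, 0.03, -0.004, -0.014, -0.011, 0.013, 0.001, 0.026, 0.03, -0.004, -0.014, -0.011, 0.013, 0.001, 0.026, 0.03, 0, 0, 0, 0.013, 0.001, 0.026, 0.03, 0, 0, 0, 0.013, 0.001, 0.026, 0.03, 0, 0, 0, 0.013, 0.001, 0.026, 0.03, 0, 0, 0, 0.013, 0.001, 0.026, 0.03, 0, 0, 0, 0.013, 0.001, 0.026, 0.03, 0, 0, 0, 0.008, 0.001, 0.018, 0.03, 0, 0, 0, 0.006, 0, 0.01, 0.03, 0, 0, 0, 0, 0, 0, 0.03, 0, 0, 0, 0, 0, 0, 0.03],
)

```text
time_s: 7.05
tool_pos: [0.4897, -0.0618, 0.1424]
orientation: [-0.256, 0.677, 0.635, 0.27]
contact_force: [1.0, 0.6, -1.5]
finger_gap: 0.0395
```

```bash
python3 - <<'E'
from h import *
goto(rest+RC@[.015,0,-.05],RC)
E
```

```text
rotvec [-0.0179  0.024   0.013 ] shift [0.0238 0.0094 0.01  ] world shift [0.0109 0.0235 0.0092]
t 7.05 tcp [ 0.4897 -0.0618  0.1424] q [-0.671  0.519  1.665  0.603  1.479 -0.829] F [ 0.97  0.61 -1.55] gap 0.0395
```

Call:
jog_arm(
  steps=[-0.006, 0.009, 0.005, 0.008, 0.004, 0.003, 0.03, -0.006, 0.009, 0.005, 0.008, 0.004, 0.003, 0.03, 0, 0, 0, 0.006, 0.002, 0.002, 0.03, 0, 0, 0, 0, 0, 0, 0.03, 0, 0, 0, 0, 0, 0, 0.03],
)

```text
time_s: 7.47
tool_pos: [0.5033, -0.0427, 0.1538]
orientation: [-0.256, 0.68, 0.628, 0.279]
contact_force: [0.3, -0.1, -2.2]
finger_gap: 0.0397
```

```bash
python3 - <<'E'
from h import *
goto(rest+RC@[.015,0,-.05],RC)
cv2.imwrite("pics/top3.png",imaging.get_image("top")[:,:,::-1]);cv2.imwrite("pics/side3.png",imaging.get_image("side")[:,:,::-1])
t=cv2.imread("pics/top3.png")[130:250,250:370];s=cv2.imread("pics/side3.png")[110:230,230:350]
cv2.imwrite("pics/c3.png",np.hstack([cv2.resize(i,None,fx=3.3,fy=3.3,interpolation=2) for i in(t,s)]))
E
```

```text
rotvec [-0.0007  0.0078  0.0033] shift [ 0.0014 -0.003   0.0045] world shift [-0.0027  0.0044 -0.0022]
t 7.4667 tcp [ 0.5033 -0.0427  0.1538] q [-0.635  0.508  1.655  0.643  1.478 -0.785] F [ 0.25 -0.07 -2.18] gap 0.0397
```

View pics/c3.png

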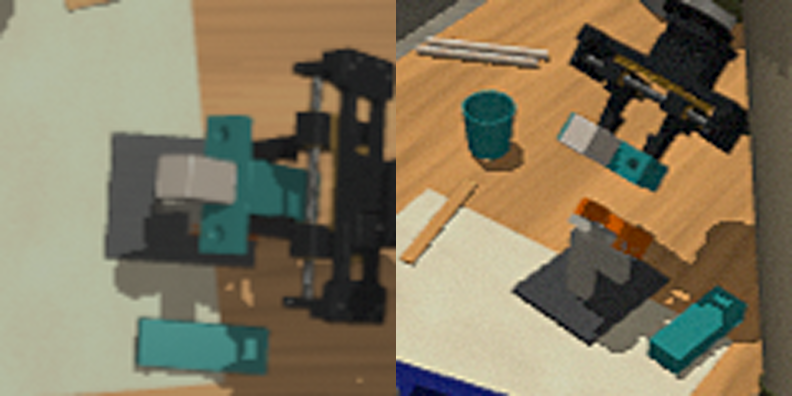

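The core hangs above the trough, with its handle at (165–235,178) in the crop and flange up-slope, aligned with the cradle plate. Lowering along tool z.

Call:
jog_arm(
  steps=[0, 0.004, 0.002, 0.0005, -0.001, 0.01, 0.03, 0, 0.004, 0.001, 0.0005, -0.001, 0.012, 0.03, 0, 0, 0, 0, -0.001, 0.012, 0.03, 0, 0, 0, 0, 0, 0.007, 0.03, 0, 0, 0, 0, 0, 0.002, 0.03, 0, 0, 0, 0, 0, 0, 0.03],
)

```text
time_s: 8.07
tool_pos: [0.5018, -0.0086, 0.1198]
orientation: [-0.261, 0.68, 0.624, 0.282]
contact_force: [0.0, -0.2, -2.7]
finger_gap: 0.0393
```

```bash
python3 - <<'E'
from h import *
goto(rest+RC@[.0,0,0],RC)
cv2.imwrite("pics/top4.png",imaging.get_image("top")[:,:,::-1]);cv2.imwrite("pics/side4.png",imaging.get_image("side")[:,:,::-1])
t=cv2.imread("pics/top4.png")[130:250,250:370];s=cv2.imread("pics/side4.png")[110:230,230:350]
cv2.imwrite("pics/c4.png",np.hstack([cv2.resize(i,None,fx=3.3,fy=3.3,interpolation=2) for i in(t,s)]))
E
```

```text
rotvec [-0.0016 -0.0021 -0.003 ] shift [-0.0135  0.0014  0.0065] world shift [ 0.0009 -0.0051 -0.0141]
t 8.0667 tcp [ 0.5018 -0.0086  0.1198] q [-0.585  0.541  1.72   0.683  1.385 -0.808] F [ 0.01 -0.25 -2.73] gap 0.0393
```

View pics/c4.png

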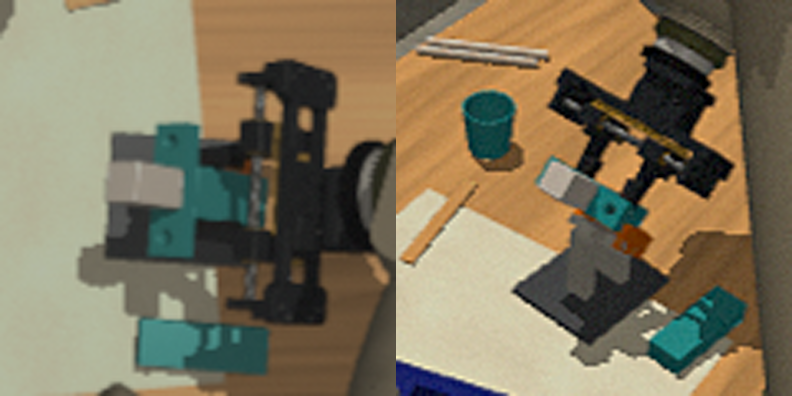

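Call:
jog_arm(
  steps=[0, 0, 0, 0, 0.001, 0.002, 0.03, 0, 0, 0, 0, 0, 0.0015, 0.03, 0, 0, 0, 0, 0, 0.0015, 0.03, 0, 0, 0, 0, 0, 0, 0.03],
)

```text
time_s: 8.5
tool_pos: [0.5042, -0.0065, 0.1172]
orientation: [-0.259, 0.681, 0.624, 0.282]
contact_force: [0.4, 0.2, -2.6]
finger_gap: 0.0399
```

```bash
python3 - <<'E'
from h import *
goto(rest+RC@[.0,0,0],RC)
E
```

```text
rotvec [ 0.0017 -0.0005 -0.0019] shift [-0.0133 -0.0009  0.003 ] world shift [-0.0015 -0.0071 -0.0115]
t 8.5 tcp [ 0.5042 -0.0065  0.1172] q [-0.58   0.546  1.719  0.688  1.375 -0.809] F [ 0.4   0.22 -2.61] gap 0.0399
```

Call:
jog_arm(
  steps=[0, 0, 0, -0.003, -0.0005, 0, 0.03, 0, 0, 0, -0.003, 0, 0, 0.03, 0, 0, 0, -0.003, 0, 0.0005, 0.03, 0, 0, 0, -0.001, 0, 0.001, 0.03, 0, 0, 0, 0, 0, 0, 0.03],
)

```text
time_s: 8.92
tool_pos: [0.5032, -0.0136, 0.1083]
orientation: [-0.258, 0.681, 0.624, 0.282]
contact_force: [0.0, 0.6, -2.8]
finger_gap: 0.04
```

```bash
python3 - <<'E'
from h import *
goto(rest+RC@[.0,0,0],RC)
E
```

```text
rotvec [ 0.0025 -0.     -0.0018] shift [-0.002  -0.0005  0.0018] world shift [-0.0005 -0.0001 -0.0027]
t 8.9167 tcp [ 0.5032 -0.0136  0.1083] q [-0.592  0.563  1.719  0.684  1.367 -0.828] F [ 0.05  0.57 -2.75] gap 0.04
```

Now 1 mm steps, watching the force.

Call:
jog_arm(
  steps=[0, 0, 0, -0.001, 0, 0.001, 0.03, 0, 0, 0, -0.001, 0, 0.001, 0.03, 0, 0, 0, 0, 0, 0, 0.03],
)

```text
time_s: 9.17
tool_pos: [0.5033, -0.0131, 0.1059]
orientation: [-0.259, 0.681, 0.624, 0.283]
contact_force: [0.2, -0.2, -2.8]
finger_gap: 0.0396
```

```bash
python3 - <<'E'
from h import *
goto(rest+RC@[.0,0,0],RC)
print(RC.T@(ctrl.sense()["contact_force"]-[0,0,-2.5]))
E
```

```text
rotvec [ 0.0023 -0.0023 -0.0014] shift [-0.0006 -0.0005 -0.0003] world shift [-0.0006 -0.0006 -0.0002]
t 9.1667 tcp [ 0.5033 -0.0131  0.1059] q [-0.592  0.568  1.72   0.686  1.364 -0.832] F [ 0.19 -0.24 -2.82] gap 0.0396
[-0.38922007  0.20834322  0.06838011]
```

Call:
jog_arm(
  steps=[0, 0, 0, 0, 0, 0.001, 0.03, 0, 0, 0, 0, 0, 0.001, 0.03, 0, 0, 0, 0, 0, 0, 0.03],
)

```text
time_s: 9.42
tool_pos: [0.5035, -0.0117, 0.1043]
orientation: [-0.259, 0.681, 0.624, 0.283]
contact_force: [-0.2, 0.7, -1.2]
finger_gap: 0.0399
```

```bash
python3 - <<'E'
from h import *
goto(rest+RC@[.0,0,0],RC)
print(RC.T@(ctrl.sense()["contact_force"]-[0,0,-2.5]))
E
```

```text
rotvec [ 0.0027 -0.0015 -0.0011] shift [-0.0005 -0.0007 -0.0023] world shift [-0.0008 -0.002   0.0013]
t 9.4167 tcp [ 0.5035 -0.0117  0.1043] q [-0.589  0.569  1.722  0.688  1.359 -0.833] F [-0.2   0.68 -1.16] gap 0.0399
[ 1.41192265 -0.25545135 -0.48317228]
```

Call:
jog_arm(
  steps=[0, 0, 0, -0.001, 0, 0.001, 0.03, 0, 0, 0, -0.001, 0, 0.001, 0.03, 0, 0, 0, 0, 0, 0, 0.03],
)

```text
time_s: 9.67
tool_pos: [0.5036, -0.0118, 0.1046]
orientation: [-0.26, 0.679, 0.625, 0.284]
contact_force: [-0.5, -0.1, -1.6]
finger_gap: 0.0393
```

```bash
python3 - <<'E'
from h import *
goto(rest+RC@[.0,0,0],RC)
print(RC.T@(ctrl.sense()["contact_force"]-[0,0,-2.5]))
cv2.imwrite("pics/top5.png",imaging.get_image("top")[:,:,::-1]);cv2.imwrite("pics/side5.png",imaging.get_image("side")[:,:,::-1])
t=cv2.imread("pics/top5.png")[150:230,270:350];s=cv2.imread("pics/side5.png")[140:220,250:330]
cv2.imwrite("pics/c5.png",np.hstack([cv2.resize(i,None,fx=5,fy=5,interpolation=2) for i in(t,s)]))
E
```

```text
rotvec [ 0.0023 -0.0049  0.0016] shift [-0.0006 -0.0007 -0.002 ] world shift [-0.0009 -0.0018  0.001 ]
t 9.6667 tcp [ 0.5036 -0.0118  0.1046] q [-0.591  0.57   1.721  0.689  1.362 -0.837] F [-0.48 -0.14 -1.56] gap 0.0393
[ 0.53724198 -0.46224701 -0.79389586]
```

View pics/c5.png

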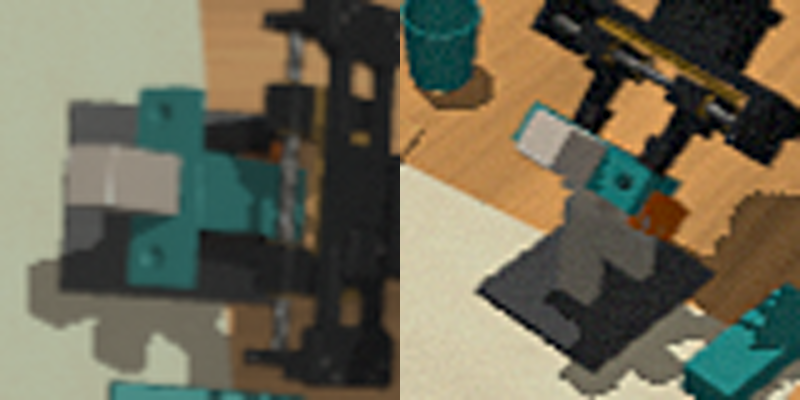

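Call:
jog_arm(
  steps=[0, 0, 0, -0.002, 0, 0.002, 0.03, 0, 0, 0, -0.002, 0, 0.002, 0.03],
)

```text
time_s: 9.93
tool_pos: [0.5038, -0.0117, 0.1039]
orientation: [-0.261, 0.677, 0.625, 0.287]
contact_force: [-13.7, -8.3, 33.2]
finger_gap: 0.0396
```

```bash
python3 - <<'E'
from h import *
goto(rest+RC@[.0,0,0],RC)
print(RC.T@(ctrl.sense()["contact_force"]-[0,0,-2.5]))
E
```

```text
rotvec [ 0.0017 -0.0116  0.0053] shift [-0.0002 -0.0009 -0.0027] world shift [-0.0011 -0.002   0.0018]
t 9.9333 tcp [ 0.5038 -0.0117  0.1039] q [-0.592  0.575  1.72   0.693  1.366 -0.845] F [-13.67  -8.35  33.22] gap 0.0396
[ 18.56826535 -12.92359589 -31.95020112]
```

Call:
jog_arm(
  steps=[0, 0, 0, 0, 0, 0, 0.03, 0, 0, 0, 0, 0, 0, 0.05, 0, 0, 0, 0, 0, 0, 0.065, 0, 0, 0, 0, 0, 0, 0.065, 0, 0, 0, 0, 0, 0, 0.065, 0, 0, 0, 0, 0, 0, 0.065],
)

```text
time_s: 10.43
tool_pos: [0.504, -0.0117, 0.1041]
orientation: [-0.261, 0.677, 0.625, 0.287]
contact_force: [-0.6, 0.5, -0.1]
finger_gap: 0.0648
```

```bash
python3 - <<'E'
from h import *
goto(rest+RC@[.0,0,0],RC)
cv2.imwrite("pics/top6.png",imaging.get_image("top")[:,:,::-1]);cv2.imwrite("pics/side6.png",imaging.get_image("side")[:,:,::-1])
t=cv2.imread("pics/top6.png")[150:230,270:350];s=cv2.imread("pics/side6.png")[140:220,250:330]
cv2.imwrite("pics/c6.png",np.hstack([cv2.resize(i,None,fx=5,fy=5,interpolation=2) for i in(t,s)]))
E
```

```text
rotvec [ 0.0025 -0.0121  0.0056] shift [-0.0004 -0.0011 -0.0025] world shift [-0.0013 -0.002   0.0015]
t 10.4333 tcp [ 0.504  -0.0117  0.1041] q [-0.592  0.575  1.72   0.694  1.366 -0.845] F [-0.62  0.53 -0.05] gap 0.0648
```

View pics/c6.png

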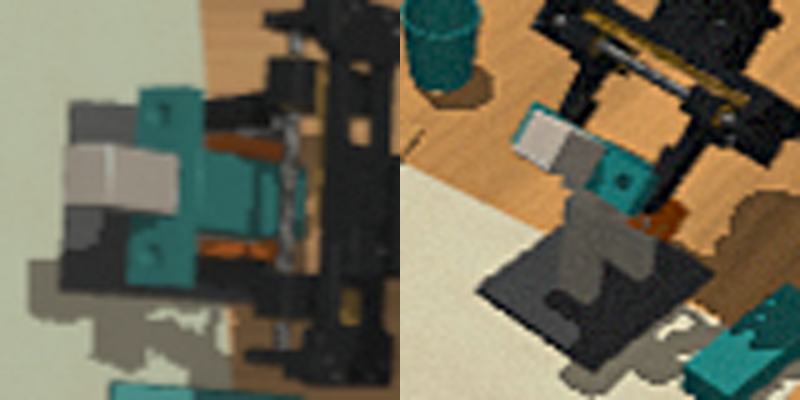

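The core lies in the trough, released, centred between the orange walls. Retracting along −tool z.

Call:
jog_arm(
  steps=[0, 0, 0, 0, 0, -0.008, 0.065, 0, 0, 0, 0, 0, -0.012, 0.065, 0, 0, 0, 0, 0, -0.02, 0.065, 0, 0, 0, 0, 0, -0.02, 0.065, 0, 0, 0, 0, 0, -0.02, 0.065, 0, 0, 0, 0, 0, -0.02, 0.065, 0, 0, 0, 0, 0, -0.01, 0.065, 0, 0, 0, 0, 0, 0, 0.07],
)

```text
time_s: 11.2
tool_pos: [0.4959, -0.0975, 0.1881]
orientation: [-0.26, 0.677, 0.625, 0.286]
contact_force: [0.2, -0.3, -0.5]
finger_gap: 0.0689
```

```bash
cat >> h.py <<'E'
R2=targ(-yc-[0,0,1],xc)
hand=np.array([.5059,.0242,.1582])
E
python3 - <<'E'
from h import *
goto([.505,.03,.34],R2)
cv2.imwrite("pics/top7.png",imaging.get_image("top")[:,:,::-1]);cv2.imwrite("pics/side7.png",imaging.get_image("side")[:,:,::-1])
t=cv2.imread("pics/top7.png")[150:230,270:350];s=cv2.imread("pics/side7.png")[140:220,250:330]
cv2.imwrite("pics/c7.png",np.hstack([cv2.resize(i,None,fx=5,fy=5,interpolation=2) for i in(t,s)]))
E
```

```text
rotvec [ 0.006  -1.5804  0.0019] shift [ 0.1979 -0.0006 -0.0151] world shift [0.0091 0.1275 0.1519]
t 11.2 tcp [ 0.4959 -0.0975  0.1881] q [-0.73   0.5    1.571  0.609  1.61  -0.798] F [ 0.25 -0.33 -0.53] gap 0.0689
```

View pics/c7.png

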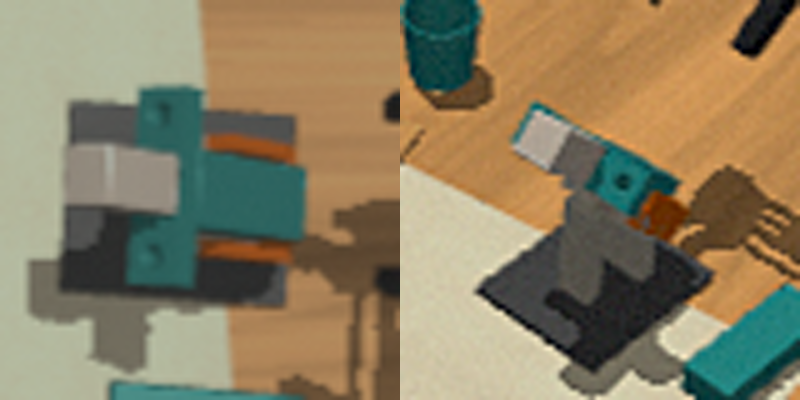

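```bash
python3 - <<'E'
from h import *
def C(x,y,z): return np.array([.502,-.0226,0])+x*xc+y*yc+np.array([0,0,z])
s=.70711
def K(x,y,z): # core frame in cradle rest; y from tip, z above floor
    return C(x,-.040+s*y-s*z,.050+s*y+s*z)
for n,p in dict(tipL=K(-.02,0,.03),tipR=K(.02,0,.03),hendL=K(-.015,.165,.03),hendR=K(.015,.165,.03),flL=K(-.05,.111,.03),flR=K(.05,.111,.03),holeL=K(-.036,.111,.015),holeR=K(.036,.111,.015)).items():
    print(n,(proj("top",p)-[270,150])*5,(proj("side",p)-[250,140])*5+[400,0])
E
```

```text
tipL [304.05102344 241.62508929] [683.27157862 177.54304048]
tipR [307.83294607 167.60077182] [639.0074346 150.3939027]
hendL [108.61632252 206.15862557] [572.4841096  122.80828823]
hendR [112.31064142 143.56935483] [536.63434507 100.6503989 ]
flL [174.10469452 285.91047875] [651.51935269 166.74363487]
flR [185.36276479  85.62495775] [534.98213927  94.91418522]
holeL [151.89006451 256.89792236] [622.43662142 176.74448635]
holeR [160.04482003 114.25088559] [539.05765673 124.53347287]
```

Projections of the nominal rest pose match the picture: stem tip corners (305,168)/(303,240) against (308,168)/(304,242), and holes within about 1 px at source scale. So the core is seated in the cradle. Now I'll move up and over and turn about tool y.

Call:
jog_arm(
  steps=[0, 0, 0, 0.01, 0, -0.01, 0.07, 0, 0, 0, 0.024, 0, -0.005, 0.07, 0, 0, 0, 0.024, 0, 0, 0.07, 0, 0, 0, 0.024, 0, 0, 0.07, 0, 0, 0, 0.024, 0, 0, 0.07, 0, 0, 0, 0.024, 0, 0, 0.07, 0, 0, 0, 0.024, 0, 0, 0.07, 0, 0, 0, 0.024, 0, 0, 0.07, 0, -0.12, 0, 0, 0, 0, 0.07, 0, -0.12, 0, 0, 0, 0, 0.07, 0, -0.12, 0, 0, 0, 0, 0.07, 0, -0.12, 0, 0, 0, 0, 0.07, 0, -0.12, 0, 0, 0, 0, 0.07, 0, -0.12, 0, 0, 0, 0, 0.07, 0, -0.12, 0, 0, 0, 0, 0.07, 0, -0.12, 0, 0, 0, 0, 0.07, 0, -0.12, 0, 0, 0, 0, 0.07, 0, -0.12, 0, 0, 0, 0, 0.07, 0, -0.12, 0, 0, 0, 0, 0.07, 0, 0, 0, 0, 0, 0, 0.07],
)

```text
time_s: 12.97
tool_pos: [0.5002, 0.037, 0.3172]
orientation: [0.185, 0.698, 0.659, -0.209]
contact_force: [-0.6, 0.3, -0.3]
finger_gap: 0.0698
```

```bash
python3 - <<'E'
from h import *
goto(hand+R2@[0,0,-.06],R2)
E
```

```text
rotvec [ 0.0003 -0.2206  0.0279] shift [0.0876 0.0094 0.0824] world shift [ 0.0093  0.0294 -0.1166]
t 12.9667 tcp [0.5002 0.037  0.3172] q [ 0.102  0.319  1.385 -0.553  1.559  0.2  ] F [-0.61  0.27 -0.34] gap 0.0698
```

Call:
jog_arm(
  steps=[0, -0.11, 0.014, 0.012, 0.002, 0.002, 0.07, 0, -0.11, 0.014, 0.015, 0.002, 0.004, 0.07, 0, 0, 0, 0.018, 0.002, 0.008, 0.07, 0, 0, 0, 0.02, 0.002, 0.01, 0.07, 0, 0, 0, 0.01, 0, 0.01, 0.07, 0, 0, 0, 0, 0, 0, 0.07, 0, 0, 0, 0, 0, 0, 0.07],
)

```text
time_s: 13.55
tool_pos: [0.5085, 0.072, 0.2358]
orientation: [0.254, 0.679, 0.629, -0.282]
contact_force: [-0.0, -0.6, 1.0]
finger_gap: 0.07
```

```bash
python3 - <<'E'
from h import *
goto(hand+R2@[0,0,-.06],R2)
E
```

```text
rotvec [-0.0043 -0.0077  0.0091] shift [0.0208 0.0017 0.0289] world shift [ 0.0009 -0.0056 -0.0352]
t 13.55 tcp [0.5085 0.072  0.2358] q [ 0.235  0.494  1.434 -0.728  1.532  0.463] F [-0.02 -0.6   0.96] gap 0.07
```

Call:
jog_arm(
  steps=[-0.002, -0.004, 0.004, 0.008, 0.001, 0.008, 0.07, -0.002, -0.004, 0.004, 0.008, 0.001, 0.008, 0.07, 0, 0, 0, 0.004, 0, 0.008, 0.07, 0, 0, 0, 0, 0, 0.003, 0.07, 0, 0, 0, 0, 0, 0, 0.07],
)

```text
time_s: 13.97
tool_pos: [0.5106, 0.0648, 0.2021]
orientation: [0.259, 0.682, 0.624, -0.28]
contact_force: [-0.5, -0.3, 0.1]
finger_gap: 0.0702
```

```bash
python3 - <<'E'
from h import *
goto(hand+R2@[0,0,.016],R2)
cv2.imwrite("pics/top8.png",imaging.get_image("top")[:,:,::-1]);cv2.imwrite("pics/side8.png",imaging.get_image("side")[:,:,::-1])
t=cv2.imread("pics/top8.png")[130:250,230:350];s=cv2.imread("pics/side8.png")[110:230,230:350]
cv2.imwrite("pics/c8.png",np.hstack([cv2.resize(i,None,fx=3.3,fy=3.3,interpolation=2) for i in(t,s)]))
E
```

```text
rotvec [ 0.0006 -0.0027 -0.0045] shift [ 0.0019 -0.0013  0.0759] world shift [-0.0056 -0.0519 -0.0552]
t 13.9667 tcp [0.5106 0.0648 0.2021] q [ 0.224  0.527  1.478 -0.742  1.466  0.522] F [-0.45 -0.25  0.11] gap 0.0702
```

View pics/c8.png

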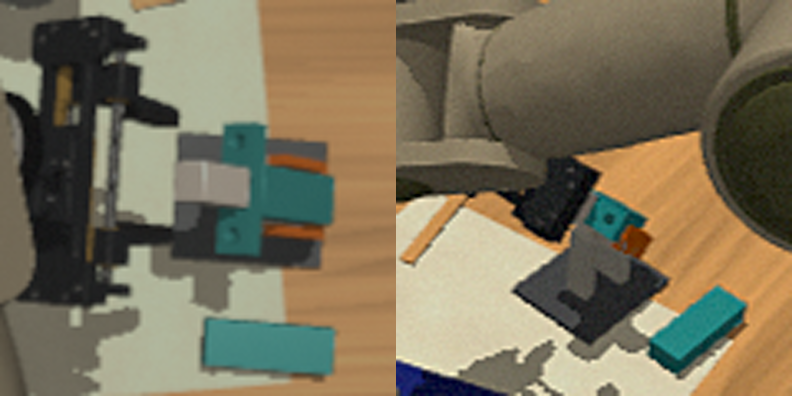

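The open fingers straddle the handle (tips at crop (177,118) and (172,233), handle at y≈182). Advancing.

Call:
jog_arm(
  steps=[0, 0, -0.002, 0.001, -0.001, 0.012, 0.07, 0, 0, -0.002, 0.001, -0.001, 0.015, 0.07, 0, 0, 0, 0, 0, 0.015, 0.07, 0, 0, 0, 0, 0, 0.012, 0.07, 0, 0, 0, 0, 0, 0.008, 0.07, 0, 0, 0, 0, 0, 0.004, 0.07, 0, 0, 0, 0, 0, 0, 0.07],
)

```text
time_s: 14.65
tool_pos: [0.5068, 0.0194, 0.1561]
orientation: [0.261, 0.681, 0.625, -0.277]
contact_force: [-1.0, 1.0, 1.0]
finger_gap: 0.0693
```

```bash
python3 - <<'E'
from h import *
goto(hand+R2@[0,0,.016],R2)
E
```

```text
rotvec [ 0.0079 -0.0053 -0.0053] shift [ 0.0018 -0.0014  0.0112] world shift [-0.0018 -0.0065 -0.0092]
t 14.65 tcp [0.5068 0.0194 0.1561] q [ 0.145  0.542  1.591 -0.789  1.317  0.562] F [-0.97  1.01  1.03] gap 0.0693
```

Call:
jog_arm(
  steps=[0.003, -0.004, -0.003, 0.001, -0.001, 0.005, 0.07, 0.003, 0, -0.002, 0.0005, -0.0005, 0.004, 0.07, 0, 0, 0, 0, 0, 0.001, 0.07, 0, 0, 0, 0, 0, 0, 0.07],
)

```text
time_s: 14.98
tool_pos: [0.5055, 0.0139, 0.1485]
orientation: [0.26, 0.68, 0.626, -0.28]
contact_force: [-0.8, 0.3, -0.6]
finger_gap: 0.0698
```

```bash
python3 - <<'E'
from h import *
goto(hand+R2@[0,0,.016],R2)
E
```

```text
rotvec [ 0.0037 -0.0013 -0.0009] shift [ 0.0004 -0.0004  0.0018] world shift [-0.0005 -0.001  -0.0016]
t 14.9833 tcp [0.5055 0.0139 0.1485] q [ 0.136  0.55   1.603 -0.797  1.303  0.567] F [-0.8   0.32 -0.59] gap 0.0698
```

Call:
jog_arm(
  steps=[0, 0, 0, 0, 0, 0.001, 0.05, 0, 0, 0, 0, 0, 0, 0.036, 0, 0, 0, 0, 0, 0, 0.02, 0, 0, 0, 0, 0, 0, 0.02, 0, 0, 0, 0, 0, 0, 0.02, 0, 0, 0, 0, 0, 0, 0.02, 0, 0, 0, 0, 0, 0, 0.02, 0, 0, 0, 0, 0, 0, 0.02],
  grip_force=12,
)

```text
time_s: 15.65
tool_pos: [0.5057, 0.0137, 0.1483]
orientation: [0.26, 0.68, 0.626, -0.279]
contact_force: [-1.0, -0.6, -0.1]
finger_gap: 0.03
```

Call:
jog_arm(
  steps=[0, 0, 0, 0, 0, 0, 0.02, 0, 0, 0, 0, 0, 0, 0.02, 0, 0, 0, 0, 0, 0, 0.02],
  grip_force=40,
)

```text
time_s: 15.9
tool_pos: [0.5057, 0.0137, 0.1483]
orientation: [0.26, 0.68, 0.626, -0.279]
contact_force: [0.4, -0.2, -0.6]
finger_gap: 0.0299
```

```bash
python3 - <<'E'
from h import *
goto(hand+R2@[0,0,.016],R2)
print(R2.T@ctrl.sense()["contact_force"])
cv2.imwrite("pics/top9.png",imaging.get_image("top")[:,:,::-1])
t=cv2.imread("pics/top9.png")[130:250,230:350]
cv2.imwrite("pics/c9.png",cv2.resize(t,None,fx=4,fy=4,interpolation=2))
E
```

```text
rotvec [ 0.005  -0.0016 -0.0012] shift [ 0.0004 -0.0007  0.0016] world shift [-0.0008 -0.0008 -0.0014]
t 15.9 tcp [0.5057 0.0137 0.1483] q [ 0.136  0.55   1.604 -0.798  1.302  0.568] F [ 0.39 -0.21 -0.63] gap 0.0299
[0.32404325 0.40821261 0.57273405]
```

View pics/c9.png

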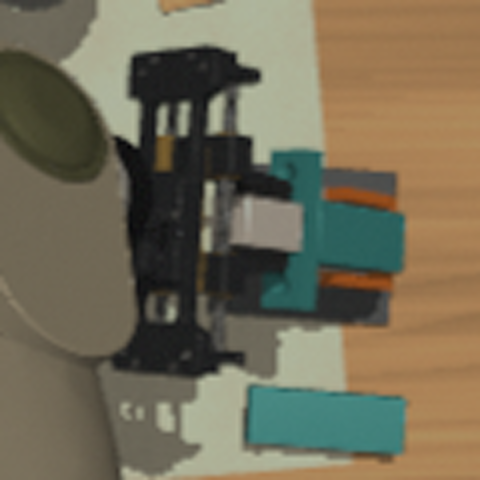

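Handle gripped (gap 29.9 mm). Lifting off the trough floor along −tool x.

Call:
jog_arm(
  steps=[0, 0, 0, -0.006, 0, -0.003, 0.02, 0, 0, 0, -0.012, 0, -0.006, 0.02, 0, 0, 0, -0.016, 0, -0.008, 0.02, 0, 0, 0, -0.016, 0, -0.012, 0.02, 0, 0, 0, -0.016, 0, -0.016, 0.02, 0, 0, 0, -0.016, 0, -0.016, 0.02, 0, 0, 0, -0.016, 0, -0.016, 0.02, 0, 0, 0, -0.016, 0, -0.016, 0.02, 0, 0, 0, -0.01, 0, -0.01, 0.02, 0, 0, 0, 0, 0, 0, 0.02],
)

```text
time_s: 16.78
tool_pos: [0.5012, -0.0046, 0.3222]
orientation: [0.258, 0.681, 0.626, -0.279]
contact_force: [-0.0, 0.3, -2.4]
finger_gap: 0.0299
```

```bash
cat >> h.py <<'E'
R3=targ([0,0,-1],ang(18.0))
E
python3 - <<'E'
from h import *
goto([.4585,.275,.30],R3)
E
```

```text
rotvec [-0.1523  0.7693 -0.3779] shift [ 0.2111 -0.0659 -0.1776] world shift [-0.0427  0.2796 -0.0222]
t 16.7833 tcp [ 0.5012 -0.0046  0.3222] q [ 0.101  0.343  1.425 -0.763  1.556  0.271] F [-0.05  0.31 -2.36] gap 0.0299
```

Call:
jog_arm(
  steps=[-0.018, 0.09, -0.044, 0, 0, 0, 0.02, -0.018, 0.09, -0.044, 0, 0, 0, 0.02, -0.018, 0.09, -0.044, 0, 0, 0, 0.02, -0.018, 0.09, -0.044, 0, 0, 0, 0.02, -0.018, 0.09, -0.044, 0, 0, 0, 0.02, -0.018, 0.09, -0.044, 0, 0, 0, 0.02, -0.018, 0.09, -0.044, 0, 0, 0, 0.02, -0.015, 0.07, -0.034, 0, 0, 0, 0.02, 0, 0, 0, 0, 0, 0, 0.02, 0, 0, 0, 0, 0, 0, 0.02],
)

```text
time_s: 17.62
tool_pos: [0.4976, -0.0049, 0.3201]
orientation: [0.014, 0.595, 0.803, -0.013]
contact_force: [0.2, -0.2, -2.9]
finger_gap: 0.0299
```

```bash
python3 - <<'E'
from h import *
goto([.4585,.275,.30],R3)
E
```

```text
rotvec [-0.0052  0.0377 -0.0185] shift [0.2797 0.0442 0.0094] world shift [-0.0391  0.2799 -0.0201]
t 17.6167 tcp [ 0.4976 -0.0049  0.3201] q [-0.228  0.202  1.431 -0.035  1.494 -0.521] F [ 0.23 -0.19 -2.88] gap 0.0299
```

Call:
jog_arm(
  steps=[-0.002, 0.012, -0.006, 0.016, 0.003, 0, 0.02, -0.002, 0.012, -0.006, 0.024, 0.004, 0, 0.02, 0, 0, 0, 0.028, 0.004, 0, 0.02, 0, 0, 0, 0.028, 0.004, 0, 0.02, 0, 0, 0, 0.028, 0.004, 0, 0.02, 0, 0, 0, 0.028, 0.004, 0, 0.02, 0, 0, 0, 0.028, 0.004, 0, 0.02, 0, 0, 0, 0.028, 0.004, 0, 0.02, 0, 0, 0, 0.028, 0.004, 0, 0.02, 0, 0, 0, 0.016, 0.003, 0, 0.02, 0, 0, 0, 0.008, 0, 0, 0.02, 0, 0, 0, 0, 0, 0, 0.02, 0, 0, 0, 0, 0, 0, 0.02],
)

```text
time_s: 18.7
tool_pos: [0.4485, 0.2686, 0.3063]
orientation: [0.013, 0.593, 0.805, -0.018]
contact_force: [0.0, 0.6, -1.5]
finger_gap: 0.0297
```

```bash
python3 - <<'E'
from h import *
goto([.4585,.275,.28],R3)
cv2.imwrite("pics/top10.png",imaging.get_image("top")[:,:,::-1]);cv2.imwrite("pics/side10.png",imaging.get_image("side")[:,:,::-1])
t=cv2.imread("pics/top10.png")[150:270,140:260];s=cv2.imread("pics/side10.png")[160:280,190:310]
cv2.imwrite("pics/c10.png",np.hstack([cv2.resize(i,None,fx=3.3,fy=3.3,interpolation=2) for i in(t,s)]))
E
```

```text
rotvec [-0.0131  0.0428 -0.0145] shift [0.0043 0.0118 0.026 ] world shift [ 0.01    0.0064 -0.0263]
t 18.7 tcp [0.4485 0.2686 0.3063] q [ 0.336  0.282  1.364 -0.043  1.51   0.039] F [ 0.04  0.63 -1.51] gap 0.0297
```

View pics/c10.png

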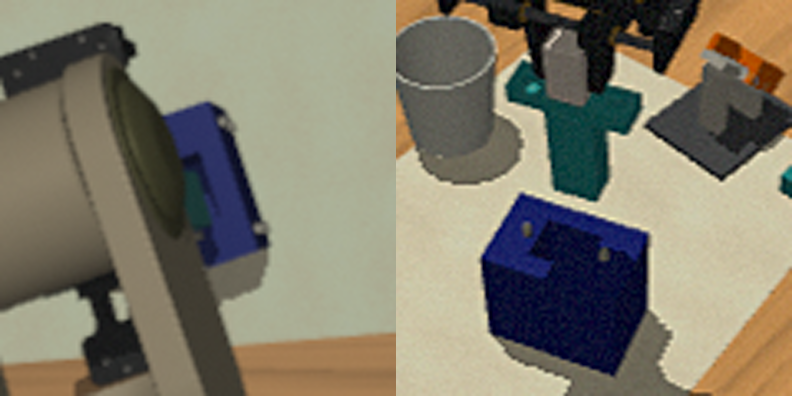

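The core hangs upright above the mould with a tilt of about 0.04 rad still to correct. The top view is mostly blocked by the arm, but the side view shows the pins at crop (527,230),(603,254) and the cavity. First I'll refine the pin positions from both initial views and correct the pose.

Call:
jog_arm(
  steps=[-0.004, 0.014, -0.005, 0.001, 0.004, 0, 0.02, -0.004, 0.014, -0.005, 0.001, 0.004, 0, 0.02, -0.003, 0.01, -0.003, 0.001, 0.003, 0, 0.02, 0, 0, 0, 0, 0, 0, 0.02, 0, 0, 0, 0, 0, 0, 0.02],
)

```text
time_s: 19.22
tool_pos: [0.4611, 0.2713, 0.3067]
orientation: [0.001, 0.591, 0.807, -0.0]
contact_force: [-0.2, -0.2, -2.9]
finger_gap: 0.0295
```

```bash
python3 - <<'E'
from h import *
goto([.4585,.275,.28],R3)
def cen(img,x,y,r=3):
    g=cv2.cvtColor(img,cv2.COLOR_BGR2HSV);a=img[y-r:y+r+1,x-r:x+r+1].astype(float)
    w=np.clip(a[...,1]-np.median(a[...,1])-12,0,None) # green: blue mould has low G
    Y,X=np.mgrid[-r:r+1,-r:r+1];return np.array([x+(w*X).sum()/w.sum(),y+(w*Y).sum()/w.sum()])
t=cv2.imread("pics/top0.png");s=cv2.imread("pics/side0.png")
ta,tb=cen(t,191,194),cen(t,199,221);print(ta,tb)
sa,sb=cen(s,229,229),cen(s,253,237);print(sa,sb)
for z in(.117,): 
    A,B=onz("top",ta,z),onz("top",tb,z);print("top",A,B,(A+B)/2,np.linalg.norm(A-B),np.degrees(np.arctan2(*(A-B)[1::-1])))
    A,B=onz("side",sa,z),onz("side",sb,z);print("side",A,B,(A+B)/2,np.linalg.norm(A-B),np.degrees(np.arctan2(*(A-B)[1::-1])))
for c in((ta,sa),(ta,sb),(tb,sa),(tb,sb)): print(tri(*c))
for n,i,x,y in(("t",t,180,180),("s",s,215,215)): cv2.imwrite(f"pics/p{n}.png",cv2.resize(i[y:y+55,x:x+55],None,fx=7,fy=7,interpolation=0))
cv2.imwrite("pics/pp.png",np.hstack([cv2.imread("pics/pt.png"),cv2.imread("pics/ps.png")]))
E
```

```text
rotvec [ 0.0003  0.0014 -0.007 ] shift [ 0.0043 -0.0013  0.0267] world shift [-0.0026  0.0037 -0.0267]
t 19.2167 tcp [0.4611 0.2713 0.3067] q [ 3.130e-01  2.970e-01  1.343e+00 -1.000e-03  1.501e+00  6.000e-03] F [-0.22 -0.24 -2.94] gap 0.0295
[190.23863636 194.125     ] [199.14835165 220.93406593]
[229.12852665 228.55799373] [252.51585014 236.14985591]
top [0.49278859 0.28683243 0.117     ] [0.42420741 0.2646039  0.117     ] [0.458498   0.27571816 0.117     ] 0.07209359599972102 17.958548060401935
side [0.49035856 0.28881988 0.117     ] [0.42173873 0.26683381 0.117     ] [0.45604865 0.27782685 0.117     ] 0.07205601214648277 17.765666133966402
(array([0.49266336, 0.28715286, 0.11376401]), np.float64(0.0007277089081685438))
(array([0.46398267, 0.270894  , 0.09767939]), np.float64(0.07025914761357269))
(array([0.44911554, 0.28293085, 0.14160089]), np.float64(0.06544790176136503))
(array([0.42387427, 0.26491603, 0.11350025]), np.float64(0.0006653436506236131))
```

View pics/pp.png

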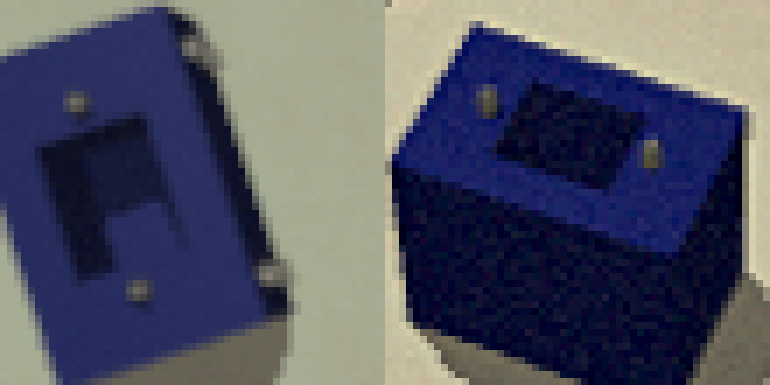

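Call:
jog_arm(
  steps=[0, 0, -0.004, 0.003, -0.001, 0.01, 0.02, 0, 0.001, -0.003, 0.002, -0.001, 0.012, 0.02, 0, 0, 0, 0.001, 0, 0.008, 0.02, 0, 0, 0, 0, 0, 0.004, 0.02, 0, 0, 0, 0, 0, 0, 0.02, 0, 0, 0, 0, 0, 0, 0.02],
)

```text
time_s: 19.72
tool_pos: [0.4568, 0.2764, 0.269]
orientation: [0.0, 0.588, 0.809, -0.001]
contact_force: [0.1, 0.5, -1.4]
finger_gap: 0.0294
```

```bash
python3 - <<'E'
from h import *
goto([.458,.276,.172],R3)
cv2.imwrite("pics/side11.png",imaging.get_image("side")[:,:,::-1])
s=cv2.imread("pics/side11.png")[150:280,190:310]
cv2.imwrite("pics/c11.png",cv2.resize(s,None,fx=4.5,fy=4.5,interpolation=2))
E
```

```text
rotvec [-0.0009  0.0008 -0.0001] shift [-0.0007  0.0011  0.097 ] world shift [ 0.0012 -0.0004 -0.097 ]
t 19.7167 tcp [0.4568 0.2764 0.269 ] q [ 3.250e-01  3.130e-01  1.418e+00 -1.000e-03  1.411e+00  1.100e-02] F [ 0.12  0.54 -1.43] gap 0.0294
```

View pics/c11.png

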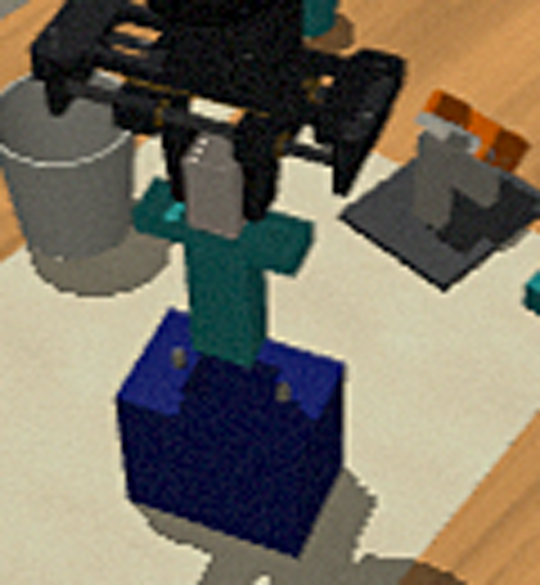

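```bash
cat >> h.py <<'E'
def corepts(n,off=(0,0,0)):
    s=ctrl.sense();q=s["orientation"];Rc=R.from_quat([q[1],q[2],q[3],q[0]]).as_matrix();p=s["tool_pos"]
    # core frame in tool: tool y = core x, tool -z = core y(handle), tool x = +-z ; flange at tool z +.0286
    f=lambda a,b,c: proj(n,p+Rc@np.array([b+off[0],a+off[1],.0286+c+off[2]]))  # a along jaw, b along tool x, c down from flange underside
    return dict(tipFL=f(.02,.015,.095),tipFR=f(-.02,.015,.095),flFL_bot=f(.05,.015,0),flFR_bot=f(-.05,.015,0),flFL_top=f(.05,.015,-.016),flFR_top=f(-.05,.015,-.016),hFLtop=f(.015,.015,-.07),hFRtop=f(-.015,.015,-.07),hFLb=f(.015,.015,-.016),hFRb=f(-.015,.015,-.016))
E
python3 - <<'E'
from h import *
for k,v in corepts("side").items(): print(k,((v-[190,150]+.5)*4.5).round(1))
s=cv2.imread("pics/side11.png")[180:240,210:270]
cv2.imwrite("pics/c11b.png",cv2.resize(s,None,fx=10,fy=10,interpolation=2))
E
```

```text
tipFL [189.8 349. ]
tipFR [249.9 368.2]
flFL_bot [134.2 227.5]
flFR_bot [294.7 275.7]
flFL_top [132.1 207.9]
flFR_top [294.5 256.1]
hFLtop [182.7 154.8]
hFRtop [233.5 169.3]
hFLb [187.9 224.5]
hFRb [236.6 238.9]
```

View pics/c11b.png

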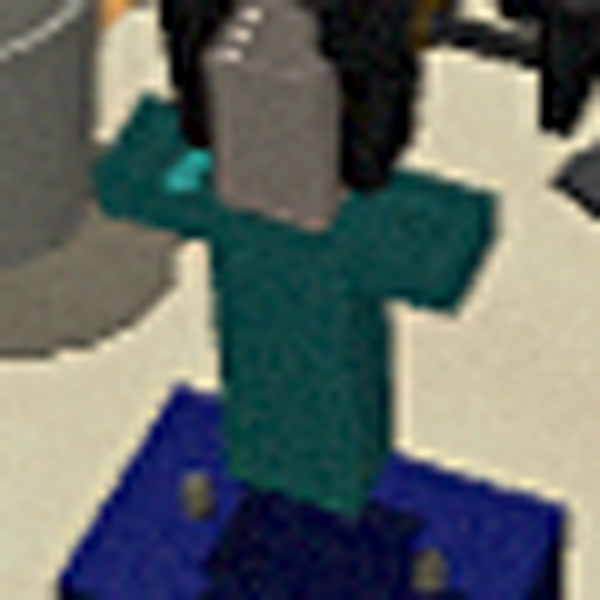

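Core-feature projections agree with the side picture to under 1 px (about 2 mm), and averaging the views puts the mouth centre at about (0.458, 0.2768). The tip is well inside the cavity mouth (42 and 52 mm against 30 and 40 mm). Lowering until the flange is just above the pins.

Call:
jog_arm(
  steps=[0, 0, 0, 0, 0.001, 0.008, 0.02, 0, 0, 0, 0, 0, 0.01, 0.02, 0, 0, 0, 0, 0, 0.01, 0.02, 0, 0, 0, 0, 0, 0.006, 0.02, 0, 0, 0, 0, 0, 0, 0.02],
)

```text
time_s: 20.18
tool_pos: [0.4583, 0.2768, 0.2325]
orientation: [0.001, 0.588, 0.809, 0.0]
contact_force: [-0.5, 0.1, -2.2]
finger_gap: 0.0297
```

```bash
python3 - <<'E'
from h import *
goto([.458,.2768,.160],R3)
E
```

```text
rotvec [ 0.0013  0.0008 -0.0003] shift [ 0.0002 -0.0004  0.0725] world shift [-0.0003  0.     -0.0725]
t 20.1833 tcp [0.4583 0.2768 0.2325] q [ 3.250e-01  3.400e-01  1.477e+00 -1.000e-03  1.323e+00  1.100e-02] F [-0.53  0.05 -2.2 ] gap 0.0297
```

Call:
jog_arm(
  steps=[0, 0, 0, 0, 0, 0.006, 0.02, 0, 0, 0, 0, 0, 0.008, 0.02, 0, 0, 0, 0, 0, 0.01, 0.02, 0, 0, 0, 0, 0, 0.01, 0.02, 0, 0, 0, 0, 0, 0.01, 0.02, 0, 0, 0, 0, 0, 0.01, 0.02, 0, 0, 0, 0, 0, 0.008, 0.02, 0, 0, 0, 0, 0, 0.004, 0.02, 0, 0, 0, 0, 0, 0, 0.02],
)

```text
time_s: 20.93
tool_pos: [0.4583, 0.2766, 0.1594]
orientation: [0.001, 0.588, 0.809, 0.0]
contact_force: [-0.6, 1.1, -1.4]
finger_gap: 0.0299
```

```bash
python3 - <<'E'
from h import *
goto([.458,.2768,.160],R3)
for n in("side","top"):cv2.imwrite(f"pics/{n}12.png",imaging.get_image(n)[:,:,::-1])
s=cv2.imread("pics/side12.png")[195:255,210:270];t=cv2.imread("pics/top12.png")[170:250,160:240]
cv2.imwrite("pics/c12.png",np.hstack([cv2.resize(s,(500,500),interpolation=2),cv2.resize(t,(300,500)[::-1] if 0 else (300,300),interpolation=2).repeat(1,0) if 0 else cv2.copyMakeBorder(cv2.resize(t,(300,300),interpolation=2),0,200,0,0,0)]))
for k,v in corepts("side").items(): print(k,((v-[210,195]+.5)*500/60).round(1))
E
```

```text
rotvec [ 0.0013  0.0009 -0.0004] shift [ 0.0003 -0.0002 -0.0006] world shift [-0.0003  0.0002  0.0006]
t 20.9333 tcp [0.4583 0.2766 0.1594] q [ 3.240e-01  4.090e-01  1.579e+00 -1.000e-03  1.152e+00  1.100e-02] F [-0.61  1.06 -1.44] gap 0.0299
tipFL [194.6 466.7]
tipFR [298.  501.8]
flFL_bot [100.5 269.4]
flFR_bot [375.7 358.4]
flFL_top [ 97.3 238.3]
flFR_top [375.5 327.5]
hFLtop [185.2 159.1]
hFRtop [271.9 186. ]
hFLb [193. 269.]
hFRb [276.5 295.8]
```

View pics/c12.png

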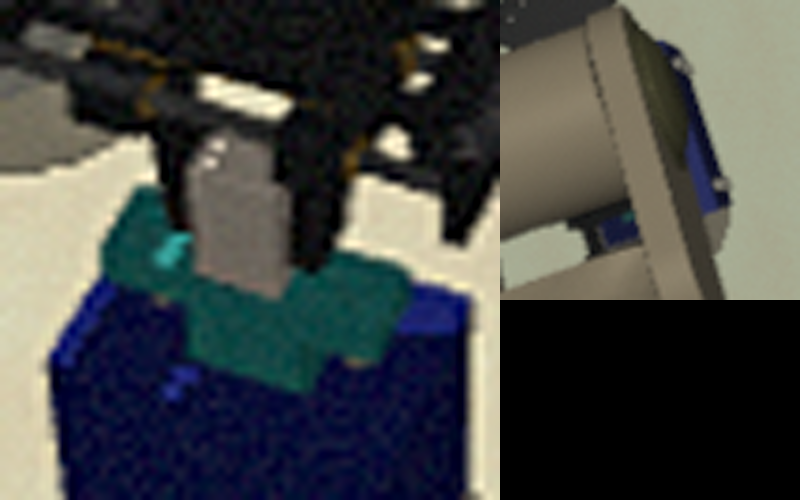

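```bash
python3 - <<'E'
from h import *
s=ctrl.sense();q=s["orientation"];Rc=R.from_quat([q[1],q[2],q[3],q[0]]).as_matrix()
for a,p in((.036,(229.13,228.56)),(-.036,(252.52,236.15))):
    w=s["tool_pos"]+Rc@[0,a,0];w[2]=.1165
    print("hole axis px",proj("side",w),"pin px",p, "pin in robot frame minus axis", (onz("side",np.array(p)-[.4,.35],.1165)-w)[:2]*1000)
print(s["torque"])
E
```

```text
hole axis px [228.71662435 228.02919437] pin px (229.13, 228.56) pin in robot frame minus axis [-0.48713604  0.46199669]
hole axis px [252.06987108 235.52080342] pin px (252.52, 236.15) pin in robot frame minus axis [-0.75552073  0.66220487]
[-0.0186659  -0.09600655  0.00454208]
```

Pins and hole axes agree to under 1 mm in the same view. I'll lower gently and watch the force.

Call:
jog_arm(
  steps=[0, 0, 0, 0.0005, 0, 0.0015, 0.02, 0, 0, 0, 0, 0, 0.002, 0.02, 0, 0, 0, 0, 0, 0.002, 0.02, 0, 0, 0, 0, 0, 0.001, 0.02, 0, 0, 0, 0, 0, 0, 0.02],
)

```text
time_s: 21.45
tool_pos: [0.4594, 0.2777, 0.1552]
orientation: [0.002, 0.588, 0.809, 0.003]
contact_force: [-0.7, -0.1, -3.2]
finger_gap: 0.0296
```

Call:
jog_arm(
  steps=[0, 0, 0, 0, 0, 0.001, 0.02, 0, 0, 0, 0, 0, 0.001, 0.02, 0, 0, 0, 0, 0, 0, 0.02],
)

```text
time_s: 21.7
tool_pos: [0.4595, 0.2777, 0.1532]
orientation: [0.002, 0.588, 0.809, 0.003]
contact_force: [-0.0, 0.6, -2.1]
finger_gap: 0.0296
```

Call:
jog_arm(
  steps=[0, 0, 0, 0, -0.001, 0, 0.02, 0, 0, 0, -0.0003, -0.0006, 0, 0.02, 0, 0, 0, 0, 0, 0, 0.02],
)

```text
time_s: 21.95
tool_pos: [0.458, 0.2768, 0.1532]
orientation: [0.002, 0.588, 0.809, 0.003]
contact_force: [0.0, -0.1, -2.2]
finger_gap: 0.0297
```

```bash
python3 - <<'E'
from h import *
goto([.458,.2768,.151],R3)
E
```

```text
rotvec [ 0.0072  0.0008 -0.0003] shift [-0.     -0.      0.0022] world shift [ 0.     -0.     -0.0022]
t 21.95 tcp [0.458  0.2768 0.1532] q [ 3.250e-01  4.130e-01  1.591e+00 -1.000e-03  1.131e+00  1.200e-02] F [ 0.01 -0.1  -2.2 ] gap 0.0297
```

Call:
jog_arm(
  steps=[0.004, 0, 0, 0, 0, 0.001, 0.02, 0.002, 0, 0, 0, 0, 0.001, 0.02, 0, 0, 0, 0, 0, 0.001, 0.02, 0, 0, 0, 0, 0, 0, 0.02],
)

```text
time_s: 22.28
tool_pos: [0.458, 0.2768, 0.15]
orientation: [0.001, 0.588, 0.809, 0.0]
contact_force: [0.3, 0.2, -2.1]
finger_gap: 0.0298
```

```bash
python3 - <<'E'
from h import *
goto([.458,.2768,.1386],R3)
E
```

```text
rotvec [ 0.0008  0.0008 -0.0004] shift [ 0.     -0.      0.0114] world shift [-0.     -0.     -0.0114]
t 22.2833 tcp [0.458  0.2768 0.15  ] q [ 3.250e-01  4.200e-01  1.590e+00 -1.000e-03  1.131e+00  1.200e-02] F [ 0.3   0.15 -2.14] gap 0.0298
```

Call:
jog_arm(
  steps=[0, 0, 0, 0, 0, 0.001, 0.02, 0, 0, 0, 0, 0, 0.001, 0.02, 0, 0, 0, 0, 0, 0, 0.02],
)

```text
time_s: 22.53
tool_pos: [0.458, 0.2768, 0.1477]
orientation: [0.001, 0.588, 0.809, 0.0]
contact_force: [-1.0, 0.8, -2.0]
finger_gap: 0.0296
```

Call:
jog_arm(
  steps=[0, 0, 0, 0, 0, 0.001, 0.02, 0, 0, 0, 0, 0, 0.001, 0.02, 0, 0, 0, 0, 0, 0, 0.02],
)

```text
time_s: 22.78
tool_pos: [0.4581, 0.2768, 0.1455]
orientation: [0.001, 0.588, 0.809, 0.0]
contact_force: [-0.2, -0.6, -2.6]
finger_gap: 0.0296
```

Call:
jog_arm(
  steps=[0, 0, 0, 0, 0, 0.001, 0.02, 0, 0, 0, 0, 0, 0.001, 0.02, 0, 0, 0, 0, 0, 0, 0.02],
)

```text
time_s: 23.03
tool_pos: [0.4584, 0.2765, 0.1436]
orientation: [0.001, 0.588, 0.809, 0.0]
contact_force: [0.6, 0.7, -1.4]
finger_gap: 0.0299
```

Call:
jog_arm(
  steps=[0, 0, 0, 0, 0, 0.001, 0.02, 0, 0, 0, 0, 0, 0.001, 0.02, 0, 0, 0, 0, 0, 0, 0.02],
)

```text
time_s: 23.28
tool_pos: [0.4585, 0.2764, 0.1413]
orientation: [0.001, 0.588, 0.809, 0.0]
contact_force: [1.6, -1.2, -2.1]
finger_gap: 0.0297
```

```bash
python3 - <<'E'
from h import *
goto([.458,.2768,.1386],R3)
for n in("side",):cv2.imwrite(f"pics/{n}13.png",imaging.get_image(n)[:,:,::-1])
s=cv2.imread("pics/side13.png")[195:255,210:270]
cv2.imwrite("pics/c13.png",cv2.resize(s,(550,550),interpolation=2))
E
```

```text
rotvec [ 0.0015  0.0018 -0.0006] shift [ 0.0006 -0.0003  0.0027] world shift [-0.0005  0.0004 -0.0027]
t 23.2833 tcp [0.4585 0.2764 0.1413] q [ 0.324  0.43   1.599 -0.002  1.111  0.012] F [ 1.63 -1.25 -2.09] gap 0.0297
```

View pics/c13.png

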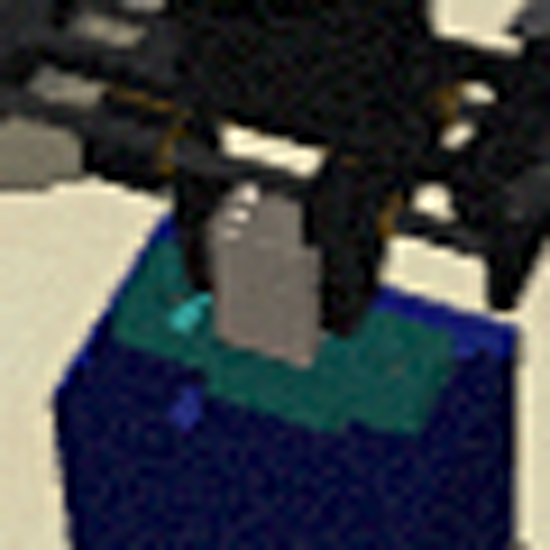

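The flange is nearly down. The pins are guiding it, with a sideways shift of about 0.5 mm and a force of 1–2 N. The last 3 mm go slowly.

Call:
jog_arm(
  steps=[0, 0, 0, -0.0005, 0.0003, 0.0005, 0.02, 0, 0, 0, 0, 0, 0.0008, 0.02, 0, 0, 0, 0, 0, 0, 0.02],
)

```text
time_s: 23.58
tool_pos: [0.4587, 0.2762, 0.1398]
orientation: [0.001, 0.588, 0.809, 0.0]
contact_force: [0.5, 0.3, -2.0]
finger_gap: 0.0297
```

Call:
jog_arm(
  steps=[0, 0, 0, 0, 0, 0.0008, 0.02, 0, 0, 0, 0, 0, 0.0005, 0.02, 0, 0, 0, 0, 0, 0, 0.02],
)

```text
time_s: 23.83
tool_pos: [0.4587, 0.2763, 0.1384]
orientation: [0.001, 0.588, 0.809, 0.0]
contact_force: [0.2, -0.4, -2.7]
finger_gap: 0.0296
```

```bash
python3 - <<'E'
from h import *
goto([.458,.2768,.1386],R3)
E
```

```text
rotvec [ 0.001   0.0011 -0.0004] shift [ 0.0007 -0.0005 -0.0002] world shift [-0.0007  0.0005  0.0002]
t 23.8333 tcp [0.4587 0.2763 0.1384] q [ 3.240e-01  4.340e-01  1.602e+00 -1.000e-03  1.105e+00  1.100e-02] F [ 0.19 -0.41 -2.7 ] gap 0.0296
```

Call:
jog_arm(
  steps=[0, 0, 0, 0, 0, 0.0008, 0.02, 0, 0, 0, 0, 0, 0, 0.02],
)

```text
time_s: 24.0
tool_pos: [0.4587, 0.2763, 0.1375]
orientation: [0.001, 0.588, 0.809, 0.0]
contact_force: [-0.3, -0.3, -2.7]
finger_gap: 0.0294
```

Call:
jog_arm(
  steps=[0, 0, 0, 0, 0, 0.0008, 0.02, 0, 0, 0, 0, 0, 0, 0.02],
)

```text
time_s: 24.17
tool_pos: [0.4587, 0.2763, 0.1366]
orientation: [0.001, 0.588, 0.809, 0.0]
contact_force: [-0.7, 0.1, -2.5]
finger_gap: 0.0293
```

Call:
jog_arm(
  steps=[0, 0, 0, 0, 0, 0.0008, 0.02, 0, 0, 0, 0, 0, 0, 0.02],
)

```text
time_s: 24.33
tool_pos: [0.4589, 0.2763, 0.1364]
orientation: [0.001, 0.588, 0.809, 0.0]
contact_force: [0.3, 0.1, -2.3]
finger_gap: 0.0298
```

Call:
jog_arm(
  steps=[0, 0, 0, 0, 0, 0.0008, 0.02, 0, 0, 0, 0, 0, 0, 0.02],
)

```text
time_s: 24.5
tool_pos: [0.4589, 0.2763, 0.1364]
orientation: [0.001, 0.588, 0.809, 0.0]
contact_force: [-0.3, -0.2, -3.7]
finger_gap: 0.0298
```

Call:
jog_arm(
  steps=[0, 0, 0, 0, 0, 0.001, 0.02, 0, 0, 0, 0, 0, 0, 0.02],
)

```text
time_s: 24.67
tool_pos: [0.459, 0.2762, 0.1364]
orientation: [0.001, 0.588, 0.809, 0.001]
contact_force: [0.4, 0.3, -2.8]
finger_gap: 0.0296
```

```bash
python3 - <<'E'
from h import *
goto([.458,.2768,.1386],R3)
print(ctrl.sense()["torque"])
for n in("side",):cv2.imwrite(f"pics/{n}14.png",imaging.get_image(n)[:,:,::-1])
s=cv2.imread("pics/side14.png")[195:255,210:270]
cv2.imwrite("pics/c14.png",cv2.resize(s,(550,550),interpolation=2))
E
```

```text
rotvec [ 0.0028  0.0015 -0.0003] shift [ 0.0008 -0.0008 -0.0022] world shift [-0.001   0.0006  0.0022]
t 24.6667 tcp [0.459  0.2762 0.1364] q [ 0.324  0.437  1.604 -0.002  1.098  0.011] F [ 0.44  0.26 -2.83] gap 0.0296
[-0.09516716 -0.15704298 -0.00877782]
```

View pics/c14.png

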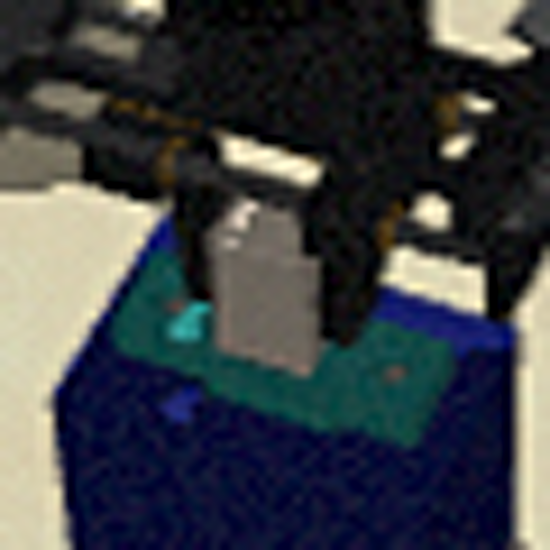

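Both pin tops show in the flange holes, at (175,305) and (395,373) in the crop, and TCP z stays at 0.1364 through further small pushes. That means it is seated, so I'll let go.

Call:
jog_arm(
  steps=[0, 0, 0, 0, 0, 0, 0.035, 0, 0, 0, 0, 0, 0, 0.045, 0, 0, 0, 0, 0, 0, 0.055, 0, 0, 0, 0, 0, 0, 0.06, 0, 0, 0, 0, 0, 0, 0.06, 0, 0, 0, 0, 0, 0, 0.06],
)

```text
time_s: 25.22
tool_pos: [0.4596, 0.2766, 0.1361]
orientation: [0.002, 0.588, 0.809, 0.002]
contact_force: [0.1, -0.1, 0.5]
finger_gap: 0.06
```

Call:
jog_arm(
  steps=[0, 0, 0, 0, 0, -0.005, 0.06, 0, 0, 0, 0, 0, -0.01, 0.06, 0, 0, 0, 0, 0, -0.015, 0.06, 0, 0, 0, 0, 0, -0.02, 0.06, 0, 0, 0, 0, 0, -0.03, 0.06, 0, 0, 0, 0, 0, -0.03, 0.06, 0, 0, 0, 0, 0, -0.03, 0.06, 0, 0, 0, 0, 0, -0.01, 0.06, 0, 0, 0, 0, 0, 0, 0.06],
)

```text
time_s: 25.97
tool_pos: [0.4578, 0.2763, 0.299]
orientation: [0.002, 0.588, 0.809, 0.002]
contact_force: [-0.4, -0.4, -0.7]
finger_gap: 0.0601
```

Call:
jog_arm(
  steps=[0, 0, 0, -0.02, 0, 0, 0.06, 0, 0, 0, -0.03, 0, 0, 0.06, 0, 0, 0, -0.03, 0, 0, 0.06, 0, 0, 0, -0.03, 0, 0, 0.06, 0, 0, 0, -0.03, 0, 0, 0.06, 0, 0, 0, -0.03, 0, 0, 0.06, 0, 0, 0, -0.03, 0, 0, 0.06, 0, 0, 0, -0.03, 0, 0, 0.06, 0, 0, 0, -0.02, 0, 0, 0.06, 0, 0, 0, 0, 0, 0, 0.06, 0, 0, 0, 0, 0, 0, 0.06],
)

```text
time_s: 26.88
tool_pos: [0.5354, 0.0284, 0.2968]
orientation: [0.0, 0.587, 0.81, 0.002]
contact_force: [0.9, 0.3, -0.7]
finger_gap: 0.0602
```

```bash
python3 - <<'E'
from h import *
goto([.458,.2768,.1386],R3)
for n in("side","top"):cv2.imwrite(f"pics/{n}15.png",imaging.get_image(n)[:,:,::-1])
s=cv2.imread("pics/side15.png")[190:260,205:275];t=cv2.imread("pics/top15.png")[170:240,160:230]
cv2.imwrite("pics/c15.png",np.hstack([cv2.resize(i,(395,395),interpolation=2) for i in (t,s)]))
# predicted home pose
c=np.array([.4587,.2763,.11]);X,Y=ang(18),ang(108);Z=np.array([0,0,1.])
for nm,p in dict(fTopA=(.05,.015,.016),fTopB=(-.05,.015,.016),fTopC=(.05,-.015,.016),fTopD=(-.05,-.015,.016),hA=(.015,.015,.07),hB=(-.015,.015,.07),hC=(.015,-.015,.07),hD=(-.015,-.015,.07)).items():
    w=c+X*p[0]+Y*p[1]+Z*p[2]
    print(nm,((proj("top",w)-[160,170]+.5)*395/70).round(),((proj("side",w)-[205,190]+.5)*395/70+[395,0]).round())
E
```

```text
rotvec [ 0.0032 -0.0021  0.0028] shift [0.2598 0.0034 0.1588] world shift [-0.0774  0.2484 -0.1582]
t 26.8833 tcp [0.5354 0.0284 0.2968] q [-0.167  0.302  1.362  0.003  1.476 -0.485] F [ 0.87  0.25 -0.66] gap 0.0602
fTopA [127. 119.] [493. 218.]
fTopB [197. 331.] [678. 278.]
fTopC [191.  97.] [519. 176.]
fTopD [261. 309.] [702. 233.]
hA [129. 190.] [551. 166.]
hB [151. 257.] [609. 184.]
hC [196. 167.] [577. 123.]
hD [219. 234.] [634. 140.]
```

View pics/c15.png

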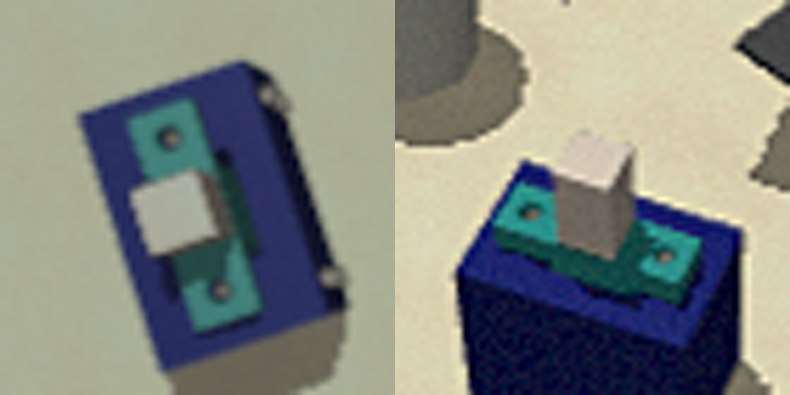

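View pics/top15.png

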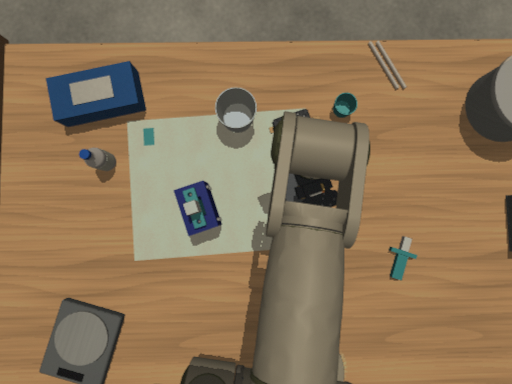

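The core stands in the mould with both pins in the flange holes: top-crop (170,138),(220,290) and side-crop (531,212),(664,256). The flange and handle corners match the predicted home pose to about 1 px. The tub, cup and bottle haven't moved, and the gripper is clear. Handing in.

```bash
python3 - <<'E'
from h import *
s=ctrl.sense();print(s["dq"].round(3),s["contact_force"])
print(ctrl.close_job())
E
```

```text
[ 0.019 -0.005 -0.     0.003  0.002 -0.   ] [-0.1853126   0.42794643 -0.01151208]
the job is handed in; nothing more can be done
None
```

I laid the larger core in the cradle, let go, regripped it by the handle and lowered it upright onto both pins of the mould. I then released it and handed the job in at about 27 s of the 72 s allowed.

**Cradle:** the released core matched the calculated rest pose to about 1 px, with its stem end at the stop and centred between the walls. A check push while still gripping it there reached about 35 N at the wrist, higher than I meant.

**Mould:** the last pictures show both pin tops in the flange holes. Flange and handle corners are within about 1 px (roughly 2.5 mm) of the home pose. That is too coarse to confirm the 2–3 mm limits, so "flush" rests mainly on the tool stopping its descent under further small pushes. Readings at the steps during insertion showed only about 1–2 N beyond the core's weight.

**Bystanders:** the tub, cup and bottle are where they were. The arm hid the casting in the last top picture, but it had not moved in the picture taken at the handle grasp.

**Disagreement:** the two cameras put the mould about 3 mm apart. I used a point between them, and the pins then guided the core about 1 mm towards the top camera's value.

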